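# Unstopper the empty oil cruets and ready them for the dishwasher

### The job

Get the empty oil cruets ready for the dishwasher: their corks are stuck, so rock each stopper from side to side while easing it up until it lets go, without lifting its cruet off the worktop. Put all the stoppers in the small-parts basket and then lower its lid gently until it is fully closed, and stand all the cruets upright in the steel tray. Leave the food tin and everything else on the worktop where it is.

Things in the scene. Friction and masses are not known exactly. Their poses are not given: they have to be found in the camera images.
- stopper0_mid (a point): stopper of cruet 0 (may be absent: cruet already open): tapered cork, 20 mm across at the bottom, 23 mm at the top, 26 mm long, under a round wooden knob 28 mm across and 24 mm tall; 25 g. Point at mid-length, 25 mm from either end (the knob's middle is 13 mm from it along +z); z axis from cork to knob. At the start stuck upright in the neck, this point 128 mm above the cruet's foot, the knob 4 mm clear of the rim.
- stopper1_mid (a point): stopper of cruet 1 (may be absent: cruet already open), same as stopper 0. How each is held: the neck grips the cork 8 mm below the rim (11 mm below this point) with about twice the cruet's weight, so pulled straight up it takes the cruet along; rocked 0.1 to 0.15 rad either way about the middle of that grip, with 1 to 1.5 mm of lift a swing, it walks out and is free after about 14 mm.
- stopper2_mid (a point): stopper of cruet 2 (may be absent: cruet already open), same as stopper 0; point and axes alike
- cruet0_mid (a point): empty clear-glass oil cruet 0 : round bottle 125 mm high, loose, about 0.5 kg; body 74 mm across up to 40 mm, tapering shoulder, straight neck 32 mm across from 78 to 116 mm above its foot, then a lip 37 mm across up to the rim. Point on its axis half-way up (62.5 mm above its foot); z axis up out of its mouth.
- cruet1_mid (a point): empty oil cruet 1 , same as cruet 0; point and axes alike
- cruet2_mid (a point): empty oil cruet 2 , same as cruet 0; point and axes alike
- basket_in (a point): grey plastic small-parts basket of a dishwasher, fixed, 130 mm (its x) by 170 mm (its y), 58 mm high, walls 4 mm. Point at the centre of its inner floor, 4 mm above the worktop; x points away from the robot to the hinge side (turned a little), y along the hinge, z up.
- basket_hinge (a point): middle of the hinge line of the basket's lid, along the top of its far wall, 59 mm above the worktop; axes as the basket's, the hinge turns about y
- basket_lid (a joint): angle of the basket's lattice lid, rad: 0 closed, about 1.57 upright, at most 2.0 (leaning away). A plate 5.5 mm thick, 170 mm wide, 134 mm from hinge to front edge, 0.1 kg; its stiff hinge keeps it at any angle and moving it takes 0.5 to 1.5 N at the front edge
- lid_tab (a point): middle of the outer (when closed: upper) face of the lid's finger tab, 50 mm wide, reaching 17 mm beyond the lid's front edge; 142 mm from the hinge; axes turn with the lid, z out of its outer face
- tray_in (a point): shallow stainless steel tray, loose, 1.2 kg, 300 mm (its x, away from the robot) by 150 mm (its y), rim 16 mm high, 4 mm thick. Point at the centre of its floor, 3 mm above the worktop; z up
- tomato_tin: unopened food tin, 75 mm across and 58 mm high, 0.26 kg, loose, a bystander; origin at its foot
Not all that is in view belongs to the job. Leave any purple look-alike of the part that bears cruet0_mid alone.

How it is judged:
On the way, in this order (a step that is already met when the one before it is completed fails the run):
1. a stopper is rocked in its neck: tilted over 0.05 rad against its cruet while still in it (((angle between the z axis of stopper0_mid and the z axis of cruet0_mid, either way round above 0.05 rad and (z of stopper0_mid in the frame of cruet0_mid below 0.0735 m and distance between stopper0_mid and cruet0_mid below 0.0745 m)) or (angle between the z axis of stopper1_mid and the z axis of cruet1_mid, either way round above 0.05 rad and (z of stopper1_mid in the frame of cruet1_mid below 0.0735 m and distance between stopper1_mid and cruet1_mid below 0.0745 m)) or (angle between the z axis of stopper2_mid and the z axis of cruet2_mid, either way round above 0.05 rad and (z of stopper2_mid in the frame of cruet2_mid below 0.0735 m and distance between stopper2_mid and cruet2_mid below 0.0745 m)))).
2. all the stoppers lie in the basket (x of stopper0_mid in the frame of basket_in between -0.062 and 0.062 m and y of stopper0_mid in the frame of basket_in between -0.082 and 0.082 m and z of stopper0_mid in the frame of basket_in between 0 and 0.052 m and x of stopper1_mid in the frame of basket_in between -0.062 and 0.062 m and y of stopper1_mid in the frame of basket_in between -0.082 and 0.082 m and z of stopper1_mid in the frame of basket_in between 0 and 0.052 m and x of stopper2_mid in the frame of basket_in between -0.062 and 0.062 m and y of stopper2_mid in the frame of basket_in between -0.082 and 0.082 m and z of stopper2_mid in the frame of basket_in between 0 and 0.052 m), for 0.2 s.
3. the basket's lid is closed over the stoppers (all of step 2 and value of joint basket_lid below 0.05 rad), for 0.2 s.
At the end, for the whole second after the job is handed in: the basket's lid is closed (under 0.05 rad) with every stopper inside the basket below the rim, and every cruet stands upright (within 0.1 rad) and at rest on the tray's floor, its axis at least 30 mm inside the tray's edges (all of step 3 and x of cruet0_mid in the frame of tray_in between -0.12 and 0.12 m and y of cruet0_mid in the frame of tray_in between -0.045 and 0.045 m and z of cruet0_mid in the frame of tray_in between 0.055 and 0.07 m and angle between each of cruet0_mid, cruet1_mid, cruet2_mid's own z axis and vertical below 0.1 rad and linear speed of each of cruet0, cruet1, cruet2 below 0.03 m/s and x of cruet1_mid in the frame of tray_in between -0.12 and 0.12 m and y of cruet1_mid in the frame of tray_in between -0.045 and 0.045 m and z of cruet1_mid in the frame of tray_in between 0.055 and 0.07 m and x of cruet2_mid in the frame of tray_in between -0.12 and 0.12 m and y of cruet2_mid in the frame of tray_in between -0.045 and 0.045 m and z of cruet2_mid in the frame of tray_in between 0.055 and 0.07 m); the robot touches nothing.
It fails at once if a cruet was lifted or tipped up (foot more than 15 mm off the worktop) with its stopper still in it ((height (world z) of stopper0_mid above 0.143 m and (z of stopper0_mid in the frame of cruet0_mid below 0.0715 m and distance between stopper0_mid and cruet0_mid below 0.0725 m)) or (height (world z) of stopper1_mid above 0.143 m and (z of stopper1_mid in the frame of cruet1_mid below 0.0715 m and distance between stopper1_mid and cruet1_mid below 0.0725 m)) or (height (world z) of stopper2_mid above 0.143 m and (z of stopper2_mid in the frame of cruet2_mid below 0.0715 m and distance between stopper2_mid and cruet2_mid below 0.0725 m))).
It fails at once if the lid was slammed (closing faster than 5 rad/s) (velocity of joint basket_lid below -5 rad/s).
It fails at once if the food tin was pushed more than 5 cm (distance of tomato_tin from where it was at the start of the episode above 0.05 m).
Of stopper0, stopper1, stopper2 only 2 to 3 are there at a start; the rules pass over those that are not, and their reading is None.
At some moment in a run one of tray may be knocked a few centimetres aside while the robot is not near it.
Once in a run the grip may slacken for a moment while it holds something.
It also fails if it takes over 210 s, if anything falls off the work surface, if the arm or the gripper's body presses on something with over 40 N, if the wrist force passes 120 N, or if a joint passes its speed limit or range.

### The arm

A 6-joint arm with a two-finger parallel gripper is mounted at the origin on a cart in front of the work surface, level with it; the furniture and walls round the work are solid. World frame = base frame: x ahead of the robot, y to its left, z up, the work surface at z = 0. Lengths are in m, angles in rad, forces in N, time in s.
With the tool pointing down it reaches from about 0.275 to 0.85 m from the base axis. Payload 5.2 kg.
Tool frame: the origin (TCP) lies midway between the tips of the shut fingers; the grasp point (between the pads) lies 19 mm behind it; z points along the fingers, y is the line along which they close (so a half turn about z gives the same grasp; the last joint's range is limited). The gripper opens to 85 mm and grips with 20 to 120 N. Pads are 22 mm wide; open, the fingers measure 114 mm over their backs; the gripper's body (76 mm by 85 mm) begins 54 mm behind the grasp point. The pads swing forward as they close: fully open they stand 13 mm farther back than shut.
Start: joints at [1.068, 0.259, 1.535, -0, 1.348, -0.203], TCP at [0.162, 0.525, 0.231] pointing down, gripper open.
Joint ranges: [-3.14, 3.14], [-0.91, 2.08], [0.19, 2.58], [-1.22, 4.36], [0.22, 2.71], [-3.12, 3.12]. Speed limits (rad/s): [2.57, 2.57, 3.14, 3.14, 3.14, 3.14].

### API

Orientations are given as a unit quaternion [x, y, z, w].
In Python, from plant import state, capture, job_done gives the robot as it stands. The module is installed in compiled form; this text tells all that it offers.
- The arm moves only by the tool arm_command, never from a script. Its argument "deltas" is a list that holds one entry, the list of rows, each a list of 6 numbers: the shift along the tool's x, y, z in cm, then the turn, a rotation vector about the tool's x, y, z in degrees. In form: [[[dx, dy, dz, wx, wy, wz], ...]]. A call has exactly 10 rows; each row shifts and turns the commanded pose from where the row before left it, along the tool's axes as they then stand; what a row does not reach is not made up. A row lasts 1/10 s, in which the tool goes at most 50 mm and 8.59 degrees, less where a joint would pass 70% of its speed; a pose out of reach is approached as far as the arm can. A call is refused whole if a number of a shift passes 5 or a number of a turn 8.59, either way. A call with a gripper value outside its range is refused whole. "gripper" is the finger opening in cm, from 0 to 8.54, set as the call begins (left out, the last holds). The fingers move at their own pace and stop on an object; "squeeze" is the grip in N (left out, the last holds). Time passes only in rows, so rows that do not move let the fingers close, or fill a call up. It gives the time, the measured TCP pose, the force, the opening and the grip force at its end, in the units of the state.
- state(): the state, without advancing time (a new reading comes with each control period).
- capture(name): name is "scene" or "top" or "wrist"; returns a dict with "color" (400x640x3 uint8, red, green, blue), "range_z" (400x640 float32, m along the optical axis (not along the pixel's ray), 0 where there is no reading), "intrinsics" (3x3 intrinsics, pixels), "rvec" (rotation vector, rad) and "tvec" (3), from world to camera coordinates, as OpenCV has them; the wrist camera has in their place "tool_from_camera" (4x4, takes a point from camera to tool coordinates, whose origin is the TCP and whose axes are the flange's). Camera axes: x right, y down, z forward; pixel columns grow to the right and rows downward; lengths in m; the calibration is good to about 2 mm. A picture is of the moment at which its call begins: read the wrist's pose just before it.
- job_done(): hands the job in; it is judged then, once.
The state is a dict: "t": time; "joint_positions": joint angles; "joint_velocities": joint speeds; "joint_torque": joint torques, N m; "eef_pos": TCP position; "ee_rot": TCP orientation; "force": force on the tool from outside, world axes, zero at the start; "moment": the same for the moment, N m; "opening": finger opening in m; "finger_force": force on a finger pad.
Only numpy, scipy, OpenCV 4.12 (cv2) and the standard library are available. Lean on these libraries where they do the work, as an engineer would, in place of code of your own. Each camera call takes 0.05 s, during which the arm holds its last target. There are 200 camera calls.

## Working session

There is one attempt and no reset: what is moved stays moved. The work goes in short steps, Python scripts to look and compute and a tool call to move; the robot and the scene stay as the last step left them, time stands still between calls to the robot, and variables do not carry over. Pictures are saved under pics/ and viewed, at most 14 in all, crops included, and the job is handed in when it is done.

Besides the shell and the picture viewer there is one more tool, called after "Call:" as a command line: name --argument value ..., lists and objects as JSON in quotes. arm_command: Moves the arm, as the interface text tells. Its arguments: {"type":"object","properties":{"deltas":{"type":"array","items":{"type":"array","items":{"type":"array","items":{"type":"number"}}}},"gripper":{"type":"number"},"squeeze":{"type":"number"}},"required":["deltas"]}

```bash
mkdir -p pics
cat > h.py <<'E'
import numpy as np, cv2
from plant import state, capture, job_done
from scipy.spatial.transform import Rotation as R
def pts(c):
    K=c["intrinsics"];z=c["range_z"];v,u=np.indices(z.shape)
    P=np.stack([(u-K[0,2])*z/K[0,0],(v-K[1,2])*z/K[1,1],z],-1)
    if "rvec" in c:
        M=R.from_rotvec(np.ravel(c["rvec"])).as_matrix();return (P-np.ravel(c["tvec"]))@M
    T=c["tool_from_camera"];s=c["st"];Q=P@T[:3,:3].T+T[:3,3]
    return R.from_quat(s["ee_rot"]).apply(Q.reshape(-1,3)).reshape(P.shape)+s["eef_pos"]
def cap(n,save=None):
    s=state();c=capture(n);c["st"]=s
    if save: cv2.imwrite("pics/"+save,c["color"][:,:,::-1])
    return c
def ray(c,u,v,z):
    "intersect pixel ray with world plane z"
    K=c["intrinsics"];d=np.array([(u-K[0,2])/K[0,0],(v-K[1,2])/K[1,1],1])
    if "rvec" in c:
        M=R.from_rotvec(np.ravel(c["rvec"])).as_matrix();o=-M.T@np.ravel(c["tvec"]);d=M.T@d
    else:
        T=c["tool_from_camera"];r=R.from_quat(c["st"]["ee_rot"]);o=r.apply(T[:3,3])+c["st"]["eef_pos"];d=r.apply(T[:3,:3]@d)
    return o+d*(z-o[2])/d[2]
E
python3 - <<'E'
from h import *
s=state();print({k:np.round(v,3) for k,v in s.items()})
a=cap("scene","scene0.png");b=cap("top","top0.png");w=cap("wrist","w0.png")
np.save("top0.npy",b,allow_pickle=True);np.save("scene0.npy",a,allow_pickle=True)
print(R.from_quat(s["ee_rot"]).as_matrix().round(2)); print(w["tool_from_camera"].round(3))
for c in(a,b):
    M=R.from_rotvec(np.ravel(c["rvec"])).as_matrix();print((-M.T@np.ravel(c["tvec"])).round(3),M.round(2).tolist())
E
```

```text
{'t': np.float64(0.0), 'joint_positions': array([ 1.068,  0.259,  1.536,  0.   ,  1.348, -0.203]), 'joint_velocities': array([ 0.002,  0.001,  0.   , -0.   ,  0.001,  0.001]), 'joint_torque': array([-1.0000e-03, -4.4603e+01, -2.9057e+01, -0.0000e+00,  1.2000e-02,
       -0.0000e+00]), 'eef_pos': array([0.162, 0.525, 0.23 ]), 'ee_rot': array([ 0.149,  0.989, -0.001, -0.   ]), 'force': array([-0.734,  0.277, -0.784]), 'moment': array([ 0.   ,  0.017, -0.007]), 'finger_force': np.float64(0.0), 'opening': np.float64(0.085)}
[[-0.96  0.3  -0.  ]
 [ 0.3   0.96 -0.  ]
 [ 0.   -0.   -1.  ]]
[[-0.001 -0.956 -0.295  0.076]
 [ 1.    -0.001  0.     0.   ]
 [-0.    -0.295  0.956 -0.142]
 [ 0.     0.     0.     1.   ]]
[-0.032 -0.996  0.856] [[0.88, -0.48, 0.01], [-0.25, -0.48, -0.84], [0.41, 0.73, -0.54]]
[ 0.399 -0.     1.221] [[-0.01, -1.0, 0.01], [-1.0, 0.01, -0.09], [0.09, -0.01, -1.0]]
```

View pics/scene0.png

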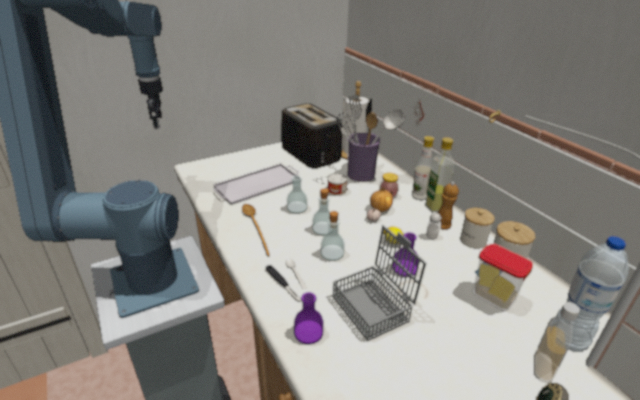

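View pics/top0.png

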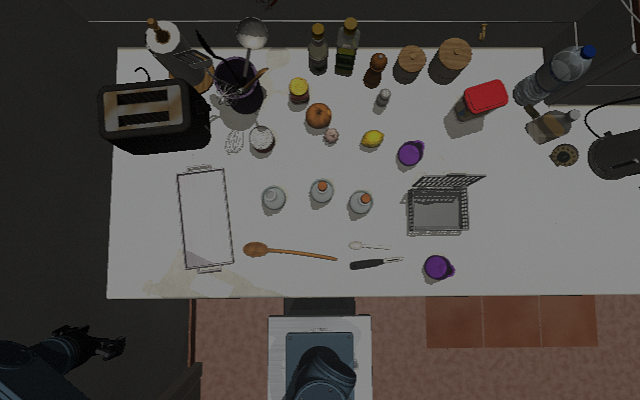

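The scene and top views show three clear cruets at top px (273,198), (321,190) and (360,202). The first is open and the other two have stoppers. The basket is at (437,210) with its lid up, the tray at (205,218), and the purple look-alikes at (410,153) and (437,267).

Run:
```python
from h import *
b=np.load("top0.npy",allow_pickle=True).item();a=np.load("scene0.npy",allow_pickle=True).item()
hsv=cv2.cvtColor(b["color"],cv2.COLOR_RGB2HSV)
P=pts(b)
# knobs
m=((hsv[...,0]<14)&(hsv[...,1]>110)&(hsv[...,2]>80)).astype(np.uint8);m[:180]=0;m[220:]=0;m[:,:300]=0;m[:,380:]=0
n,_,st,ce=cv2.connectedComponentsWithStats(m)
for i in range(1,n):
    if st[i,4]>15: print("knob",st[i],ce[i].round(1),ray(b,*ce[i],0.15).round(4), np.nanmedian(P[_==i],0).round(3))
ha=cv2.cvtColor(a["color"],cv2.COLOR_RGB2HSV);Pa=pts(a)
m=((ha[...,0]<14)&(ha[...,1]>110)).astype(np.uint8);m[:180]=0;m[225:]=0;m[:,:315]=0;m[:,345:]=0
n,_,st,ce=cv2.connectedComponentsWithStats(m)
for i in range(1,n):
    if st[i,4]>8: print("s knob",st[i],ce[i].round(1),ray(a,*ce[i],0.141).round(4))
print("open cruet", [ (p,ray(b,*p,0.125).round(3)) for p in [(273,198),(267,195)]],P[190:206:4,266:282:4].round(3).tolist())
for p in [(179,176),(224,169),(232,264),(187,270)]: print("tray",ray(b,*p,0.016).round(3),P[p[1],p[0]].round(3))
for p in [(411,190),(464,190),(409,235),(468,235)]: print("bask",ray(b,*p,0.058).round(3))
# lid points
q=P[165:240,400:490].reshape(-1,3);q=q[(q[:,2]>0.04)];print(len(q),[ (lo,q[(q[:,2]>lo)&(q[:,2]<lo+.02)].mean(0).round(3),q[(q[:,2]>lo)&(q[:,2]<lo+.02)].min(0).round(3),q[(q[:,2]>lo)&(q[:,2]<lo+.02)].max(0).round(3)) for lo in np.arange(.04,.22,.02) if ((q[:,2]>lo)&(q[:,2]<lo+.02)).any()])
big=np.vstack([cv2.resize(b["color"][150:280,160:480],None,fx=2.4,fy=2.4,interpolation=2),cv2.resize(a["color"][160:345,200:440],(768,288))])[:600]
cv2.imwrite("pics/z0.png",big[:,:,::-1])
```

```text
knob [318 181   9   9  61] [322.  185.3] [ 0.5379 -0.0109  0.15  ] [ 0.538 -0.011  0.152]
knob [362 194   9   9  61] [365.7 197.8] [ 0.5019 -0.1327  0.15  ] [ 0.501 -0.133  0.152]
s knob [327 183  15  11 105] [334.3 188.2] [0.5822 0.0015 0.141 ]
open cruet [((273, 198), array([0.506, 0.129, 0.125])), ((267, 195), array([0.514, 0.146, 0.125]))] [[[0.529, 0.149, 0.123], [0.529, 0.138, 0.119], [0.528, 0.126, 0.125], [0.535, 0.121, 0.067]], [[0.518, 0.151, 0.112], [0.529, 0.152, 0.009], [0.517, 0.126, 0.125], [0.523, 0.12, 0.072]], [[0.506, 0.149, 0.125], [0.517, 0.152, 0.008], [0.506, 0.126, 0.123], [0.51, 0.12, 0.074]], [[0.499, 0.157, 0.065], [0.499, 0.144, 0.071], [0.499, 0.132, 0.072], [0.499, 0.121, 0.064]]]
tray [0.587 0.437 0.016] [0.59  0.443 0.   ]
tray [0.609 0.296 0.016] [ 0.612  0.3   -0.   ]
tray [0.313 0.267 0.016] [ 0.311  0.271 -0.002]
tray [0.296 0.405 0.016] [0.294 0.41  0.001]
bask [ 0.534 -0.283  0.058]
bask [ 0.533 -0.445  0.058]
bask [ 0.397 -0.273  0.058]
bask [ 0.396 -0.451  0.058]
974 [(np.float64(0.04), array([ 0.477, -0.373,  0.055]), array([ 0.412, -0.458,  0
[... 368 characters left out ...]
[ 0.548, -0.453,  0.101]), array([ 0.552, -0.284,  0.12 ])), (np.float64(0.12), array([ 0.552, -0.367,  0.13 ]), array([ 0.549, -0.455,  0.121]), array([ 0.555, -0.285,  0.139])), (np.float64(0.13999999999999999), array([ 0.553, -0.371,  0.149]), array([ 0.551, -0.455,  0.14 ]), array([ 0.556, -0.285,  0.159])), (np.float64(0.15999999999999998), array([ 0.555, -0.377,  0.169]), array([ 0.552, -0.455,  0.16 ]), array([ 0.557, -0.285,  0.18 ])), (np.float64(0.18), array([ 0.557, -0.362,  0.191]), array([ 0.554, -0.454,  0.181]), array([ 0.559, -0.286,  0.199])), (np.float64(0.19999999999999998), array([ 0.558, -0.372,  0.207]), array([ 0.556, -0.393,  0.203]), array([ 0.562, -0.347,  0.212]))]
```

View pics/z0.png

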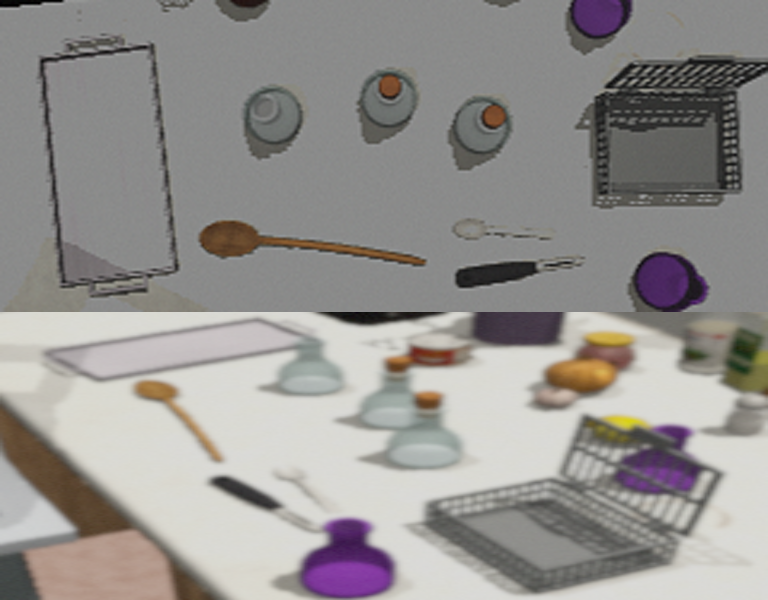

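Call:
arm_command --deltas '[[[0, 0, 0, 0, 0, -8.55], [0, 0, 0, 0, 0, -8.55], [-2.125, -4.11, 0, 0, 0, 0], [-2.125, -4.11, 0, 0, 0, 0], [-2.125, -4.11, 0, 0, 0, 0], [-2.125, -4.11, 0, 0, 0, 0], [-2.125, -4.11, 0, 0, 0, 0], [-2.125, -4.11, 0, 0, 0, 0], [-2.125, -4.11, 0, 0, 0, 0], [-2.125, -4.11, 0, 0, 0, 0]]]' --gripper 6 --squeeze 70

```text
t: 1.15
eef_pos: [0.3322, 0.1948, 0.2313]
ee_rot: [0.001, 1.0, 0.0, 0.0]
force: [0.9, 1.1, -0.4]
opening: 0.0602
finger_force: 0.0
```

Call:
arm_command --deltas '[[[-2.125, -4.11, 0, 0, 0, 0], [-2.125, -4.11, 0, 0, 0, 0], [-2.125, -4.11, 0, 0, 0, 0], [-2.125, -4.11, 0, 0, 0, 0], [-2.125, -4.11, 0, 0, 0, 0], [-2.125, -4.11, 0, 0, 0, 0], [-2.125, -4.11, 0, 0, 0, 0], [-2.125, -4.11, 0, 0, 0, 0], [0, 0, 0, 0, 0, 0], [0, 0, 0, 0, 0, 0]]]'

```text
t: 2.15
eef_pos: [0.5013, -0.1333, 0.2304]
ee_rot: [0.002, 1.0, 0.001, -0.001]
force: [-1.0, 1.3, -0.1]
opening: 0.0599
finger_force: 0.0
```

```bash
cat >> h.py <<'E'
def knob(w):
    h=cv2.cvtColor(w["color"],cv2.COLOR_RGB2HSV);P=pts(w)
    m=((h[...,0]<16)&(h[...,1]>100)&(P[...,2]>0.12)&(P[...,2]<0.22)).astype(np.uint8)
    n,l,st,ce=cv2.connectedComponentsWithStats(m)
    for i in range(1,n):
        if st[i,4]>100:
            q=P[l==i];zt=np.percentile(q[:,2],90);t=q[q[:,2]>zt-.004]
            print("knob",st[i],"top",zt.round(4),"c",((t.min(0)+t.max(0))/2).round(4),"size",np.ptp(t,axis=0).round(3))
E
python3 - <<'E'
from h import *
w=cap("wrist","w1.png");s=w["st"];print(s["t"],s["eef_pos"].round(4),s["ee_rot"].round(3),s["force"].round(2));knob(w)
E
```

```text
2.15 [ 0.5013 -0.1333  0.2304] [ 0.002  1.     0.001 -0.001] [-0.96  1.35 -0.1 ]
knob [ 306  178   36   40 1099] top 0.1534 c [ 0.5007 -0.1304  0.1521] size [0.025 0.025 0.005]
knob [463 220  39  41 905] top 0.1534 c [ 0.5362 -0.0103  0.1521] size [0.025 0.024 0.005]
```

View pics/w1.png

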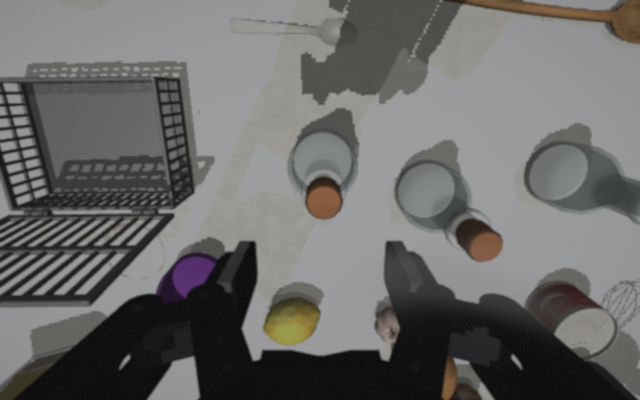

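The wrist view has the knob of cruet B at (324,198) and A's at (482,240), matching the top view within 3 mm. I'll descend onto B.

Call:
arm_command --deltas '[[[0, 0.1, 2, 0, 0, 0], [0, 0.1, 2, 0, 0, 0], [0, 0, 2, 0, 0, 0], [0, 0, 2, 0, 0, 0], [0, 0, 1.5, 0, 0, 0], [0, 0, 0.65, 0, 0, 0], [0, 0, 0, 0, 0, 0], [0, 0, 0, 0, 0, 0], [0, 0, 0, 0, 0, 0], [0, 0, 0, 0, 0, 0]]]'

```text
t: 3.2
eef_pos: [0.502, -0.1307, 0.1307]
ee_rot: [0.001, 1.0, -0.0, 0.001]
force: [0.1, -0.6, -0.1]
opening: 0.06
finger_force: 0.0
```

Call:
arm_command --deltas '[[[0, 0, 0, 0, 0, 0], [0, 0, 0, 0, 0, 0], [0, 0, 0, 0, 0, 0], [0, 0, 0, 0, 0, 0], [0, 0, 0, 0, 0, 0], [0, 0, 0, 0, 0, 0], [0, 0, 0, 0, 0, 0], [0, 0, 0, 0, 0, 0], [0, 0, 0, 0, 0, 0], [0, 0, 0, 0, 0, 0]]]' --gripper 1.5

```text
t: 4.2
eef_pos: [0.5015, -0.1306, 0.1298]
ee_rot: [0.001, 1.0, -0.0, 0.0]
force: [-0.2, -1.2, 0.2]
opening: 0.0253
finger_force: 68.7
```

Call:
arm_command --deltas '[[[0, 0.075, -0.03, 3.44, 0, 0], [0, 0.075, -0.03, 3.44, 0, 0], [0, -0.08, -0.03, -3.44, 0, 0], [0, -0.08, -0.03, -3.44, 0, 0], [0, -0.08, -0.03, -3.44, 0, 0], [0, -0.08, -0.03, -3.44, 0, 0], [0, 0.09, -0.03, 3.44, 0, 0], [0, 0.09, -0.03, 3.44, 0, 0], [0, 0.09, -0.03, 3.44, 0, 0], [0, 0.09, -0.03, 3.44, 0, 0]]]'

```text
t: 5.2
eef_pos: [0.5006, -0.1281, 0.1321]
ee_rot: [0.001, 0.998, -0.06, -0.001]
force: [0.2, 0.3, -4.5]
opening: 0.0255
finger_force: 69.3
```

Call:
arm_command --deltas '[[[0, -0.095, -0.03, -3.44, 0, 0], [0, -0.095, -0.03, -3.44, 0, 0], [0, -0.095, -0.03, -3.44, 0, 0], [0, -0.095, -0.03, -3.44, 0, 0], [0, 0.1, -0.03, 3.44, 0, 0], [0, 0.1, -0.03, 3.44, 0, 0], [0, 0.1, -0.03, 3.44, 0, 0], [0, 0.1, -0.03, 3.44, 0, 0], [0, -0.105, -0.03, -3.44, 0, 0], [0, -0.105, -0.03, -3.44, 0, 0]]]'

```text
t: 6.2
eef_pos: [0.501, -0.1282, 0.1357]
ee_rot: [-0.001, 1.0, 0.002, -0.001]
force: [-0.3, -0.1, -5.1]
opening: 0.0255
finger_force: 70.0
```

Run:
```python
from h import *
s=state();print(s["t"],s["eef_pos"].round(4),s["ee_rot"].round(3),s["force"].round(2),s["opening"],s["finger_force"])
w=cap("scene");cv2.imwrite("pics/s1.png",cv2.resize(w["color"][180:280,270:430],None,fx=4,fy=4)[:,:,::-1])
```

```text
6.2 [ 0.501  -0.1282  0.1357] [-0.001  1.     0.002 -0.001] [-0.29 -0.13 -5.11] 0.025524816191537805 70.04416108131409
```

View pics/s1.png

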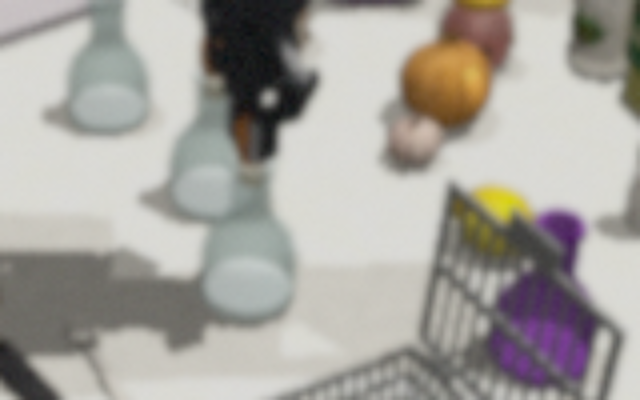

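Run:
```python
from h import *
a=np.load("scene0.npy",allow_pickle=True).item();w=cap("scene")
A=cv2.resize(a["color"][215:270,300:360],None,fx=8,fy=8,interpolation=2);B=cv2.resize(w["color"][215:270,300:360],None,fx=8,fy=8,interpolation=2)
cv2.imwrite("pics/cmp.png",cv2.resize(np.hstack([A,B]),(800,366))[:,:,::-1])
T=A[25*8:45*8,8*15:8*55]
r=cv2.matchTemplate(B,T,cv2.TM_CCOEFF_NORMED);_,v,_,l=cv2.minMaxLoc(r);print(v,(l[0]-120)/8,(l[1]-200)/8)
P=pts(w);
# metres per pixel
print(ray(w,333,255,0).round(4),ray(w,333,256,0).round(4))
```

```text
0.8627102375030518 -1.25 -1.25
[ 0.5023 -0.1363  0.    ] [ 0.5    -0.1403  0.    ]
```

View pics/cmp.png

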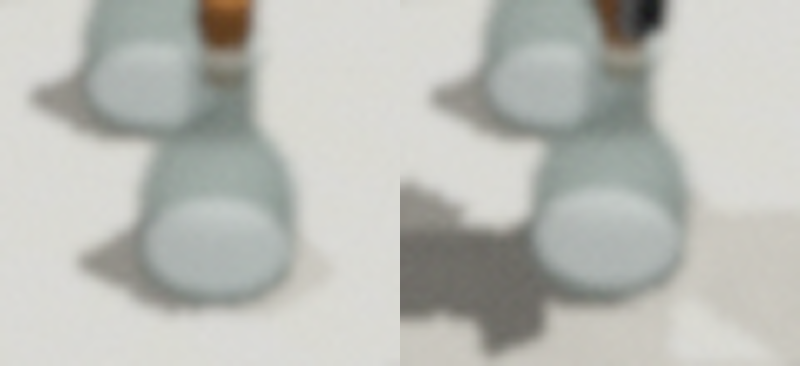

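Call:
arm_command --deltas '[[[0, 0, 0.05, 0, 0, 0], [0, 0, 0.05, 0, 0, 0], [0, 0, 0.05, 0, 0, 0], [0, 0, 0.05, 0, 0, 0], [0, 0, 0.05, 0, 0, 0], [0, 0, 0.05, 0, 0, 0], [0, 0, 0, 0, 0, 0], [0, 0, 0, 0, 0, 0], [0, 0, 0, 0, 0, 0], [0, 0, 0, 0, 0, 0]]]'

```text
t: 7.3
eef_pos: [0.5016, -0.1305, 0.1335]
ee_rot: [0.001, 1.0, -0.0, 0.0]
force: [-0.9, 2.5, 4.8]
opening: 0.0255
finger_force: 70.5
```

Call:
arm_command --deltas '[[[0, 0.105, -0.02, 4, 0, 0], [0, 0.105, -0.02, 4, 0, 0], [0, -0.105, -0.02, -4, 0, 0], [0, -0.105, -0.02, -4, 0, 0], [0, -0.105, -0.02, -4, 0, 0], [0, -0.105, -0.02, -4, 0, 0], [0, 0.11, -0.02, 4, 0, 0], [0, 0.11, -0.02, 4, 0, 0], [0, 0.11, -0.02, 4, 0, 0], [0, 0.11, -0.02, 4, 0, 0]]]'

```text
t: 8.3
eef_pos: [0.5007, -0.1286, 0.1343]
ee_rot: [0.001, 0.997, -0.071, -0.001]
force: [0.3, 0.3, -4.4]
opening: 0.0255
finger_force: 70.0
```

Call:
arm_command --deltas '[[[0, -0.115, -0.02, -4, 0, 0], [0, -0.115, -0.02, -4, 0, 0], [0, -0.115, -0.02, -4, 0, 0], [0, -0.115, -0.02, -4, 0, 0], [0, 0.12, -0.02, 4, 0, 0], [0, 0.12, -0.02, 4, 0, 0], [0, 0.12, -0.02, 4, 0, 0], [0, 0.12, -0.02, 4, 0, 0], [0, -0.12, -0.02, -4, 0, 0], [0, -0.12, -0.02, -4, 0, 0]]]'

```text
t: 9.3
eef_pos: [0.5012, -0.1289, 0.1373]
ee_rot: [-0.001, 1.0, 0.001, -0.001]
force: [-0.4, -1.1, -1.9]
opening: 0.0255
finger_force: 70.3
```

Call:
arm_command --deltas '[[[0, 0.13, -0.02, 4, 0, 0], [0, 0.13, -0.02, 4, 0, 0], [0, -0.13, -0.02, -4, 0, 0], [0, -0.13, -0.02, -4, 0, 0], [0, -0.13, -0.02, -4, 0, 0], [0, -0.13, -0.02, -4, 0, 0], [0, 0.14, -0.02, 4, 0, 0], [0, 0.14, -0.02, 4, 0, 0], [0, 0.14, -0.02, 4, 0, 0], [0, 0.14, -0.02, 4, 0, 0]]]'

```text
t: 10.3
eef_pos: [0.5016, -0.1286, 0.1404]
ee_rot: [0.001, 0.997, -0.072, 0.0]
force: [0.0, -0.1, 0.7]
opening: 0.0254
finger_force: 70.7
```

Call:
arm_command --deltas '[[[0, -0.14, -0.02, -4, 0, 0], [0, -0.14, -0.02, -4, 0, 0], [0, -0.14, -0.02, -4, 0, 0], [0, -0.14, -0.02, -4, 0, 0], [0, 0.15, -0.02, 4, 0, 0], [0, 0.15, -0.02, 4, 0, 0], [0, 0.15, -0.02, 4, 0, 0], [0, 0.15, -0.02, 4, 0, 0], [0, -0.15, -0.02, -4, 0, 0], [0, -0.15, -0.02, -4, 0, 0]]]'

```text
t: 11.3
eef_pos: [0.5016, -0.1288, 0.1428]
ee_rot: [-0.001, 1.0, 0.001, -0.0]
force: [-0.0, -2.0, -0.5]
opening: 0.0253
finger_force: 70.8
```

Call:
arm_command --deltas '[[[0, 0.16, -0.02, 4, 0, 0], [0, 0.16, -0.02, 4, 0, 0], [0, -0.16, -0.02, -4, 0, 0], [0, -0.16, -0.02, -4, 0, 0], [0, -0.16, -0.02, -4, 0, 0], [0, -0.16, -0.02, -4, 0, 0], [0, 0.16, -0.02, 4, 0, 0], [0, 0.16, -0.02, 4, 0, 0], [0, 0.16, -0.02, 4, 0, 0], [0, 0.16, -0.02, 4, 0, 0]]]'

```text
t: 12.3
eef_pos: [0.5016, -0.128, 0.1454]
ee_rot: [0.001, 0.997, -0.072, 0.0]
force: [-0.4, -1.6, 0.7]
opening: 0.0254
finger_force: 70.9
```

Call:
arm_command --deltas '[[[0, -0.17, -0.02, -4, 0, 0], [0, -0.17, -0.02, -4, 0, 0], [0, -0.17, -0.02, -4, 0, 0], [0, -0.17, -0.02, -4, 0, 0], [0, 0.17, -0.02, 4, 0, 0], [0, 0.17, -0.02, 4, 0, 0], [0, 0.17, -0.02, 4, 0, 0], [0, 0.17, -0.02, 4, 0, 0], [0, -0.17, -0.02, -4, 0, 0], [0, -0.17, -0.02, -4, 0, 0]]]'

```text
t: 13.3
eef_pos: [0.5018, -0.129, 0.1481]
ee_rot: [-0.001, 1.0, 0.0, 0.0]
force: [-0.4, -1.4, -1.3]
opening: 0.0251
finger_force: 71.0
```

Call:
arm_command --deltas '[[[0, 0, -0.1, 0, 0, 0], [0, 0, -0.1, 0, 0, 0], [0, 0, -0.1, 0, 0, 0], [0, 0, -0.1, 0, 0, 0], [0, 0, 0, 0, 0, 0], [0, 0, 0, 0, 0, 0], [0, 0, 0, 0, 0, 0], [0, 0, 0, 0, 0, 0], [0, 0, 0, 0, 0, 0], [0, 0, 0, 0, 0, 0]]]'

```text
t: 14.3
eef_pos: [0.5016, -0.1299, 0.1524]
ee_rot: [0.001, 1.0, 0.0, 0.0]
force: [-0.1, 0.4, 0.8]
opening: 0.0252
finger_force: 70.9
```

Run:
```python
from h import *
s=state();print(s["t"],s["eef_pos"].round(4),s["force"].round(2),s["opening"],s["finger_force"])
w=cap("scene");A=cv2.resize(w["color"][200:270,300:370],None,fx=7,fy=7,interpolation=2);cv2.imwrite("pics/s2.png",A[:,:,::-1])
```

```text
14.3 [ 0.5016 -0.1299  0.1524] [-0.08  0.42  0.76] 0.025159875590417734 70.92633247375488
```

View pics/s2.png

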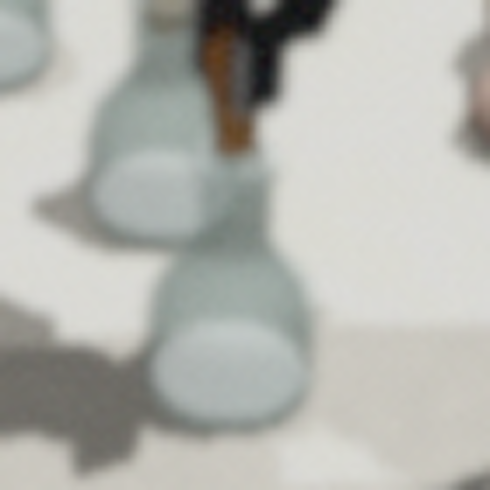

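Call:
arm_command --deltas '[[[0, 0, -3, 0, 0, 0], [0, 0, -4, 0, 0, 0], [0.5, -2, -1, 0, 0, 0], [0.8, -4, 0, 0, 0, 0], [0.8, -4, 0, 0, 0, 0], [0.8, -4, 0, 0, 0, 0], [0.8, -4, 0, 0, 0, 0], [0, -2, 0, 0, 0, 0], [0, 0, 2, 0, 0, 0], [0, 0, 3, 0, 0, 0]]]'

```text
t: 15.35
eef_pos: [0.4653, -0.3317, 0.1833]
ee_rot: [0.001, 1.0, -0.001, 0.002]
force: [0.0, 0.4, -0.3]
opening: 0.025
finger_force: 70.8
```

Call:
arm_command --deltas '[[[0, 0, 3, 0, 0, 0], [0, 0, 3, 0, 0, 0], [0, 0, 3, 0, 0, 0], [0, 0, 2.5, 0, 0, 0], [0, 0, 2, 0, 0, 0], [0, 0, 0, 0, 0, 0], [0, 0, 0, 0, 0, 0], [0, 0, 0, 0, 0, 0], [0, 0, 0, 0, 0, 0], [0, 0, 0, 0, 0, 0]]]'

```text
t: 16.35
eef_pos: [0.4648, -0.3304, 0.0484]
ee_rot: [0.001, 1.0, -0.001, 0.001]
force: [-0.0, -0.0, 0.1]
opening: 0.0253
finger_force: 70.8
```

Call:
arm_command --deltas '[[[0, 0, 0, 0, 0, 0], [0, 0, 0, 0, 0, 0], [0, 0, 0, 0, 0, 0], [0, 0, 0, 0, 0, 0], [0, 0, 0, 0, 0, 0], [0, 0, -2, 0, 0, 0], [0, 0, -4, 0, 0, 0], [0, 0, -4, 0, 0, 0], [0, 0, -4, 0, 0, 0], [0, 0, -4.5, 0, 0, 0]]]' --gripper 5

```text
t: 17.35
eef_pos: [0.4637, -0.3294, 0.2333]
ee_rot: [0.001, 1.0, 0.001, -0.001]
force: [1.3, -0.2, 0.2]
opening: 0.0499
finger_force: 0.0
```

Run:
```python
from h import *
b=cap("top");w=cap("wrist","w2.png");s=w["st"];print(s["t"],s["eef_pos"].round(4),s["force"].round(2))
np.save("top1.npy",b,allow_pickle=True)
h=cv2.cvtColor(w["color"],cv2.COLOR_RGB2HSV);P=pts(w)
m=((h[...,0]<16)&(h[...,1]>100)&(P[...,1]<-.27)&(P[...,1]>-.46)&(P[...,0]<.56)).astype(np.uint8)
n,l,st,ce=cv2.connectedComponentsWithStats(m)
for i in range(1,n):
    if st[i,4]>60: q=P[l==i];print(st[i],q.mean(0).round(3),q.min(0).round(3),q.max(0).round(3))
h=cv2.cvtColor(b["color"],cv2.COLOR_RGB2HSV)
m=((h[...,0]<14)&(h[...,1]>110)&(h[...,2]>80)).astype(np.uint8);m[:180]=0;m[220:]=0;m[:,:300]=0;m[:,340:]=0
v,u=np.nonzero(m);print("A",u.mean(),v.mean(),ray(b,u.mean(),v.mean(),.15).round(4))
```

```text
17.4 [ 0.4665 -0.3322  0.2422] [ 1.37 -1.7   6.1 ]
[312 148  24  27 512] [ 0.463 -0.33   0.053] [ 0.39  -0.342  0.035] [ 0.476 -0.318  0.384]
A 322.046875 185.234375 [ 0.5381 -0.0109  0.15  ]
```

View pics/w2.png

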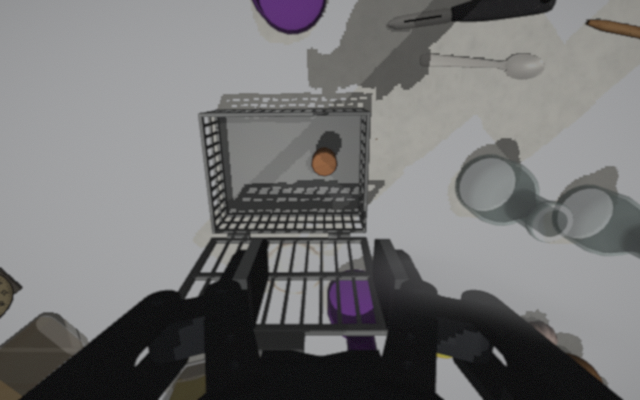

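The first stopper now stands upright in the basket at wrist px (324,162). Next is stopper A.

Call:
arm_command --deltas '[[[-0.9, 4, 0, 0, 0, 0], [-0.9, 4, 0, 0, 0, 0], [-0.9, 4, 0, 0, 0, 0], [-0.9, 4, 0, 0, 0, 0], [-0.9, 4, 0, 0, 0, 0], [-0.9, 4, 0, 0, 0, 0], [-0.9, 4, 0, 0, 0, 0], [-0.9, 4, 0, 0, 0, 0], [0, 0, 0, 0, 0, 0], [0, 0, 0, 0, 0, 0]]]' --gripper 6

```text
t: 18.45
eef_pos: [0.5364, -0.0091, 0.2316]
ee_rot: [-0.001, 1.0, -0.0, -0.001]
force: [1.5, -0.2, -0.2]
opening: 0.06
finger_force: 0.0
```

Run:
```python
from h import *
w=cap("wrist");s=w["st"];print(s["t"],s["eef_pos"].round(4),s["force"].round(2));knob(w)
```

```text
18.45 [ 0.5364 -0.0091  0.2316] [ 1.47 -0.16 -0.23]
knob [ 302  178   35   40 1075] top 0.1533 c [ 0.5365 -0.0096  0.152 ] size [0.025 0.025 0.005]
```

Aligned. Descend and grip, then rock with 0.8 mm of lift per swing.

Call:
arm_command --deltas '[[[0, 0, 2, 0, 0, 0], [0, 0, 2, 0, 0, 0], [0, 0, 2, 0, 0, 0], [0, 0, 2, 0, 0, 0], [0, 0, 1.5, 0, 0, 0], [0, 0, 0.7, 0, 0, 0], [0, 0, 0, 0, 0, 0], [0, 0, 0, 0, 0, 0], [0, 0, 0, 0, 0, 0], [0, 0, 0, 0, 0, 0]]]'

```text
t: 19.5
eef_pos: [0.5372, -0.0102, 0.1312]
ee_rot: [0.001, 1.0, -0.0, 0.001]
force: [-0.4, 0.3, 0.0]
opening: 0.0599
finger_force: 0.0
```

Call:
arm_command --deltas '[[[0, 0, 0, 0, 0, 0], [0, 0, 0, 0, 0, 0], [0, 0, 0, 0, 0, 0], [0, 0, 0, 0, 0, 0], [0, 0, 0, 0, 0, 0], [0, 0, 0, 0, 0, 0], [0, 0, 0, 0, 0, 0], [0, 0, 0, 0, 0, 0], [0, 0, 0, 0, 0, 0], [0, 0, 0, 0, 0, 0]]]' --gripper 1.5

```text
t: 20.5
eef_pos: [0.5367, -0.01, 0.1302]
ee_rot: [0.001, 1.0, 0.0, -0.0]
force: [0.7, 0.4, 0.0]
opening: 0.0258
finger_force: 68.8
```

Call:
arm_command --deltas '[[[0, 0.085, -0.01, 4, 0, 0], [0, 0.085, -0.01, 4, 0, 0], [0, -0.09, -0.015, -4, 0, 0], [0, -0.09, -0.015, -4, 0, 0], [0, -0.09, -0.015, -4, 0, 0], [0, -0.09, -0.015, -4, 0, 0], [0, 0.095, -0.02, 4, 0, 0], [0, 0.095, -0.02, 4, 0, 0], [0, 0.095, -0.02, 4, 0, 0], [0, 0.095, -0.02, 4, 0, 0]]]'

```text
t: 21.5
eef_pos: [0.5365, -0.0087, 0.1322]
ee_rot: [0.001, 0.997, -0.071, -0.0]
force: [-0.2, -0.7, -2.2]
opening: 0.0253
finger_force: 69.3
```

Call:
arm_command --deltas '[[[0, -0.1, -0.02, -4, 0, 0], [0, -0.1, -0.02, -4, 0, 0], [0, -0.1, -0.02, -4, 0, 0], [0, -0.1, -0.02, -4, 0, 0], [0, 0.105, -0.02, 4, 0, 0], [0, 0.105, -0.02, 4, 0, 0], [0, 0.105, -0.02, 4, 0, 0], [0, 0.105, -0.02, 4, 0, 0], [0, -0.11, -0.02, -4, 0, 0], [0, -0.11, -0.02, -4, 0, 0]]]'

```text
t: 22.5
eef_pos: [0.536, -0.0082, 0.134]
ee_rot: [-0.001, 1.0, 0.001, -0.001]
force: [-0.1, -0.4, -5.6]
opening: 0.0253
finger_force: 69.4
```

Call:
arm_command --deltas '[[[0, 0.11, 0, 4, 0, 0], [0, 0.11, 0, 4, 0, 0], [0, -0.11, 0, -4, 0, 0], [0, -0.11, 0, -4, 0, 0], [0, -0.11, 0, -4, 0, 0], [0, -0.11, 0, -4, 0, 0], [0, 0.115, -0.01, 4, 0, 0], [0, 0.115, -0.01, 4, 0, 0], [0, 0.115, -0.01, 4, 0, 0], [0, 0.115, -0.01, 4, 0, 0]]]'

```text
t: 23.5
eef_pos: [0.5368, -0.0085, 0.1355]
ee_rot: [0.001, 0.997, -0.072, 0.0]
force: [-0.9, -0.8, -1.6]
opening: 0.0253
finger_force: 70.2
```

Call:
arm_command --deltas '[[[0, -0.115, -0.01, -4, 0, 0], [0, -0.115, -0.01, -4, 0, 0], [0, -0.115, -0.01, -4, 0, 0], [0, -0.115, -0.01, -4, 0, 0], [0, 0.12, -0.01, 4, 0, 0], [0, 0.12, -0.01, 4, 0, 0], [0, 0.12, -0.01, 4, 0, 0], [0, 0.12, -0.01, 4, 0, 0], [0, -0.12, -0.01, -4, 0, 0], [0, -0.12, -0.01, -4, 0, 0]]]'

```text
t: 24.5
eef_pos: [0.5365, -0.0084, 0.1369]
ee_rot: [-0.001, 1.0, 0.001, -0.0]
force: [-0.9, -1.1, -2.0]
opening: 0.0255
finger_force: 70.5
```

Walking out well. I'll continue at 0.8 mm per swing.

Call:
arm_command --deltas '[[[0, 0.13, -0.02, 4, 0, 0], [0, 0.13, -0.02, 4, 0, 0], [0, -0.13, -0.02, -4, 0, 0], [0, -0.13, -0.02, -4, 0, 0], [0, -0.13, -0.02, -4, 0, 0], [0, -0.13, -0.02, -4, 0, 0], [0, 0.14, -0.02, 4, 0, 0], [0, 0.14, -0.02, 4, 0, 0], [0, 0.14, -0.02, 4, 0, 0], [0, 0.14, -0.02, 4, 0, 0]]]'

```text
t: 25.5
eef_pos: [0.5371, -0.0078, 0.1398]
ee_rot: [0.001, 0.997, -0.072, 0.001]
force: [-0.5, -1.6, -0.5]
opening: 0.0256
finger_force: 70.4
```

Call:
arm_command --deltas '[[[0, -0.14, -0.02, -4, 0, 0], [0, -0.14, -0.02, -4, 0, 0], [0, -0.14, -0.02, -4, 0, 0], [0, -0.14, -0.02, -4, 0, 0], [0, 0.15, -0.02, 4, 0, 0], [0, 0.15, -0.02, 4, 0, 0], [0, 0.15, -0.02, 4, 0, 0], [0, 0.15, -0.02, 4, 0, 0], [0, -0.15, -0.02, -4, 0, 0], [0, -0.15, -0.02, -4, 0, 0]]]'

```text
t: 26.5
eef_pos: [0.5367, -0.0079, 0.142]
ee_rot: [-0.001, 1.0, 0.001, 0.0]
force: [0.7, -1.4, -1.3]
opening: 0.0255
finger_force: 70.6
```

Call:
arm_command --deltas '[[[0, 0.16, -0.02, 4, 0, 0], [0, 0.16, -0.02, 4, 0, 0], [0, -0.16, -0.02, -4, 0, 0], [0, -0.16, -0.02, -4, 0, 0], [0, -0.16, -0.02, -4, 0, 0], [0, -0.16, -0.02, -4, 0, 0], [0, 0.16, -0.02, 4, 0, 0], [0, 0.16, -0.02, 4, 0, 0], [0, 0.16, -0.02, 4, 0, 0], [0, 0.16, -0.02, 4, 0, 0]]]'

```text
t: 27.5
eef_pos: [0.5371, -0.0071, 0.1448]
ee_rot: [0.001, 0.997, -0.072, 0.001]
force: [0.5, -1.6, 0.5]
opening: 0.0257
finger_force: 70.6
```

Call:
arm_command --deltas '[[[0, -0.17, -0.02, -4, 0, 0], [0, -0.17, -0.02, -4, 0, 0], [0, -0.17, -0.02, -4, 0, 0], [0, -0.17, -0.02, -4, 0, 0], [0, 0.17, -0.02, 4, 0, 0], [0, 0.17, -0.02, 4, 0, 0], [0, 0.17, -0.02, 4, 0, 0], [0, 0.17, -0.02, 4, 0, 0], [0, -0.17, -0.02, -4, 0, 0], [0, -0.17, -0.02, -4, 0, 0]]]'

```text
t: 28.5
eef_pos: [0.5368, -0.0081, 0.1473]
ee_rot: [-0.001, 1.0, 0.001, 0.0]
force: [0.1, -0.5, -0.3]
opening: 0.0255
finger_force: 70.6
```

Call:
arm_command --deltas '[[[0, 0, -0.1, 0, 0, 0], [0, 0, -0.1, 0, 0, 0], [0, 0, -0.1, 0, 0, 0], [0, 0, -0.1, 0, 0, 0], [0, 0, 0, 0, 0, 0], [0, 0, 0, 0, 0, 0], [0, 0, 0, 0, 0, 0], [0, 0, 0, 0, 0, 0], [0, 0, 0, 0, 0, 0], [0, 0, 0, 0, 0, 0]]]'

```text
t: 29.5
eef_pos: [0.5367, -0.0096, 0.1509]
ee_rot: [0.001, 1.0, -0.0, -0.0]
force: [1.0, -0.1, 0.6]
opening: 0.0257
finger_force: 70.6
```

Call:
arm_command --deltas '[[[0, 0, -3, 0, 0, 0], [0, 0, -4, 0, 0, 0], [0.7, -3, -1, 0, 0, 0], [0.8, -4.5, 0, 0, 0, 0], [0.8, -4.5, 0, 0, 0, 0], [0.8, -4.5, 0, 0, 0, 0], [0.8, -4.5, 0, 0, 0, 0], [0.8, -4.5, 0, 0, 0, 0], [0.8, -4.5, 0, 0, 0, 0], [0.8, -4.5, 0, 0, 0, 0]]]'

```text
t: 30.5
eef_pos: [0.4726, -0.3563, 0.231]
ee_rot: [0.001, 1.0, -0.0, 0.0]
force: [1.5, 0.7, -0.2]
opening: 0.0253
finger_force: 70.6
```

Call:
arm_command --deltas '[[[0.9, -4.5, 0, 0, 0, 0], [0, 0, 1.5, 0, 0, 0], [0, 0, 3, 0, 0, 0], [0, 0, 3, 0, 0, 0], [0, 0, 3, 0, 0, 0], [0, 0, 3, 0, 0, 0], [0, 0, 3, 0, 0, 0], [0, 0, 2, 0, 0, 0], [0, 0, 0, 0, 0, 0], [0, 0, 0, 0, 0, 0]]]'

```text
t: 31.5
eef_pos: [0.4642, -0.3996, 0.0461]
ee_rot: [0.001, 1.0, 0.0, -0.0]
force: [-0.8, -0.4, 0.6]
opening: 0.0251
finger_force: 70.6
```

Call:
arm_command --deltas '[[[0, 0, 0, 0, 0, 0], [0, 0, 0, 0, 0, 0], [0, 0, 0, 0, 0, 0], [0, 0, 0, 0, 0, 0], [0, 0, 0, 0, 0, 0], [0, 0, -2, 0, 0, 0], [0, 0, -4, 0, 0, 0], [0, 0, -4, 0, 0, 0], [0, 0, -4, 0, 0, 0], [0, 0, -4.5, 0, 0, 0]]]' --gripper 4.5

```text
t: 32.5
eef_pos: [0.4637, -0.3989, 0.232]
ee_rot: [0.001, 1.0, 0.001, -0.0]
force: [0.8, -1.0, -0.7]
opening: 0.0447
finger_force: 0.0
```

Run:
```python
from h import *
w=cap("wrist","w3.png");s=w["st"];print(s["t"],s["eef_pos"].round(4),s["force"].round(2))
h=cv2.cvtColor(w["color"],cv2.COLOR_RGB2HSV);P=pts(w)
m=((h[...,0]<16)&(h[...,1]>100)&(P[...,1]<-.27)&(P[...,1]>-.46)&(P[...,0]<.56)).astype(np.uint8)
n,l,st,ce=cv2.connectedComponentsWithStats(m)
for i in range(1,n):
    if st[i,4]>60: q=P[l==i];print(st[i],np.median(q,0).round(3),q.max(0).round(3))
g=(P[...,2]>.15)&(P[...,2]<.22)&(P[...,0]>.53)&(P[...,0]<.58)&(P[...,1]<-.25)&(P[...,1]>-.5)
q=P[g];
for z in(.15,.17,.19,.2,.205):
  r=q[(q[:,2]>z)&(q[:,2]<z+.02)]
  if len(r): print(z,np.polyfit(r[:,1],r[:,0],1).round(3),r.mean(0).round(4),r.min(0).round(3),r.max(0).round(3))
```

```text
32.5 [ 0.4637 -0.3989  0.232 ] [ 0.85 -0.98 -0.72]
[307 155  24  28 534] [ 0.464 -0.399  0.054] [ 0.477 -0.388  0.374]
[373 154  28  28 586] [ 0.462 -0.332  0.053] [ 0.476 -0.318  0.374]
0.15 [-0.007  0.551] [ 0.5543 -0.3973  0.1605] [ 0.552 -0.435  0.15 ] [ 0.558 -0.359  0.17 ]
0.17 [-0.006  0.553] [ 0.5555 -0.3978  0.1835] [ 0.554 -0.44   0.17 ] [ 0.559 -0.356  0.19 ]
0.19 [-0.01   0.552] [ 0.5563 -0.3947  0.1921] [ 0.554 -0.439  0.19 ] [ 0.561 -0.283  0.198]
```

View pics/w3.png

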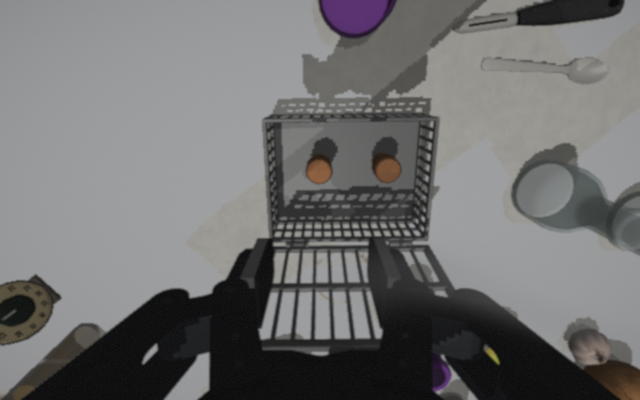

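Both stoppers stand in the basket at px (319,169) and (387,167), with their tops at z 0.054, below the rim. Now I'll go over and behind the lid with the fingers shut.

Call:
arm_command --deltas '[[[0, 0, -4, 0, 0, 0], [-3, 1, 0, 0, 0, 0], [-3, 1, 0, 0, 0, 0], [-3, 1, 0, 0, 0, 0], [-3, 0, 0, 0, 0, 0], [-3, 0, 0, 0, 0, 0], [0, 0, 4, 0, 0, 0], [0, 0, 4, 0, 0, 0], [0, 0, 0, 0, 0, 0], [0, 0, 0, 0, 0, 0]]]' --gripper 0

```text
t: 33.55
eef_pos: [0.6139, -0.3694, 0.1906]
ee_rot: [0.001, 1.0, 0.001, -0.001]
force: [-0.7, 0.0, 0.8]
opening: 0.0002
finger_force: 0.0
```

Run:
```python
from h import *
b=cap("top");P=pts(b)
q=P[150:240,400:490].reshape(-1,3)
q=q[(q[:,0]>.53)&(q[:,0]<.575)&(q[:,1]>-.46)&(q[:,1]<-.28)&(q[:,2]>.07)]
print(state()["eef_pos"],len(q),np.polyfit(q[:,2],q[:,0],1).round(3),q[:,2].max(),np.ptp(q[:,1]))
```

```text
[ 0.61475661 -0.37025242  0.19279398] 116 [0.09  0.539] 0.398426672150145 0.1715080050127742
```

Call:
arm_command --deltas '[[[1.83, 0, -0.18, 0, 0, 0], [1.83, 0, -0.18, 0, 0, 0], [1.83, 0, -0.18, 0, 0, 0], [1.25, 0, 0.2, 0, 0, 0], [1.25, 0, 0.2, 0, 0, 0], [1.25, 0, 0.2, 0, 0, 0], [1.25, 0, 0.2, 0, 0, 0], [1.22, 0, 0.67, 0, 0, 0], [1.22, 0, 0.67, 0, 0, 0], [1.22, 0, 0.67, 0, 0, 0]]]'

```text
t: 34.6
eef_pos: [0.4737, -0.3713, 0.1721]
ee_rot: [0.001, 1.0, -0.003, 0.003]
force: [0.5, -0.5, 0.3]
opening: 0.0003
finger_force: 0.3
```

Call:
arm_command --deltas '[[[0.95, 0, 0.98, 0, 0, 0], [0.95, 0, 0.98, 0, 0, 0], [0.95, 0, 0.98, 0, 0, 0], [0.63, 0, 1.2, 0, 0, 0], [0.63, 0, 1.2, 0, 0, 0], [0.63, 0, 1.2, 0, 0, 0], [0.3, 0, 1.3, 0, 0, 0], [0.3, 0, 1.3, 0, 0, 0], [0, 0, 0.5, 0, 0, 0], [0, 0, 0.4, 0, 0, 0]]]'

```text
t: 35.6
eef_pos: [0.4203, -0.3709, 0.0698]
ee_rot: [0.001, 1.0, -0.002, 0.001]
force: [0.5, 0.1, 0.5]
opening: 0.0001
finger_force: 0.2
```

Run:
```python
from h import *
s=state();print(s["eef_pos"].round(4),s["force"].round(2))
b=cap("top");P=pts(b)
q=P[150:250,395:490].reshape(-1,3)
q=q[(q[:,0]>.37)&(q[:,0]<.575)&(q[:,1]>-.45)&(q[:,1]<-.29)&(q[:,2]>.05)&(q[:,2]<.1)&(abs(q[:,1]+.37)>.05)]
print(len(q),np.polyfit(q[:,0],q[:,2],1).round(3),[ (x,np.median(q[abs(q[:,0]-x)<.01,2]).round(4)) for x in (.41,.43,.46,.49,.52,.54)])
```

```text
[ 0.4203 -0.3709  0.0698] [0.46 0.07 0.52]
307 [-0.044  0.087] [(0.41, np.float64(0.0699)), (0.43, np.float64(0.0677)), (0.46, np.float64(0.0659)), (0.49, np.float64(0.065)), (0.52, np.float64(0.064)), (0.54, np.float64(0.0634))]
```

Call:
arm_command --deltas '[[[0, 0, 0.1, 0, 0, 0], [0, 0, 0.1, 0, 0, 0], [0, 0, 0.1, 0, 0, 0], [0, 0, 0.1, 0, 0, 0], [0, 0, 0.1, 0, 0, 0], [0, 0, 0.05, 0, 0, 0], [0, 0, 0, 0, 0, 0], [0, 0, 0, 0, 0, 0], [0, 0, 0, 0, 0, 0], [0, 0, 0, 0, 0, 0]]]'

```text
t: 36.65
eef_pos: [0.4196, -0.3697, 0.0643]
ee_rot: [0.001, 1.0, -0.001, 0.0]
force: [-2.9, 3.0, 14.9]
opening: -0.0
finger_force: 7.1
```

Call:
arm_command --deltas '[[[0, 0, -1, 0, 0, 0], [0, 0, -4, 0, 0, 0], [0, 0, -4, 0, 0, 0], [0, 0, -4.5, 0, 0, 0], [-1.6, 4.5, -4, 0, 0, 0], [-1.6, 4.5, 0, 0, 0, 0], [-1.6, 4.5, 0, 0, 0, 0], [-1.6, 4.5, 0, 0, 0, 0], [-1.6, 4.5, 0, 0, 0, 0], [0, 1.5, 0, 0, 0, 0]]]' --gripper 6.5

```text
t: 37.65
eef_pos: [0.4974, -0.1343, 0.2297]
ee_rot: [-0.001, 1.0, 0.001, 0.0]
force: [0.4, -0.6, -0.4]
opening: 0.065
finger_force: 0.0
```

Run:
```python
from h import *
b=cap("top","top2.png");P=pts(b)
q=P[150:250,395:490].reshape(-1,3)
q=q[(q[:,0]>.37)&(q[:,0]<.575)&(q[:,1]>-.45)&(q[:,1]<-.29)&(q[:,2]>.05)&(q[:,2]<.1)]
print(len(q),np.polyfit(q[:,0],q[:,2],1).round(3))
w=cap("wrist","w4.png");s=w["st"];print(s["t"],s["eef_pos"].round(4),s["force"].round(2))
P=pts(w)
q=P.reshape(-1,3);q=q[(q[:,2]>.117)&(q[:,2]<.13)&(q[:,0]>.4)&(q[:,0]<.62)]
from scipy.cluster.hierarchy import fclusterdata
if len(q)>4000:q=q[::len(q)//3000]
l=fclusterdata(q[:,:2],.01,'distance')
for i in set(l):
    if (l==i).sum()>20: t=q[l==i];print((l==i).sum(),((t.min(0)+t.max(0))/2).round(4),np.ptp(t,axis=0).round(3))
```

```text
797 [-0.006  0.066]
37.7 [ 0.4965 -0.1337  0.2296] [-1.8   1.81 -0.73]
360 [0.5181 0.128  0.1218] [0.031 0.012 0.009]
1079 [ 0.5378 -0.0113  0.1219] [0.037 0.037 0.01 ]
1022 [ 0.5005 -0.1344  0.122 ] [0.037 0.036 0.01 ]
```

View pics/w4.png

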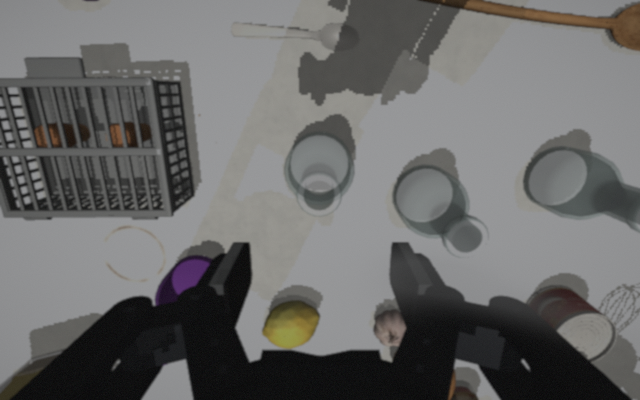

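View pics/top2.png

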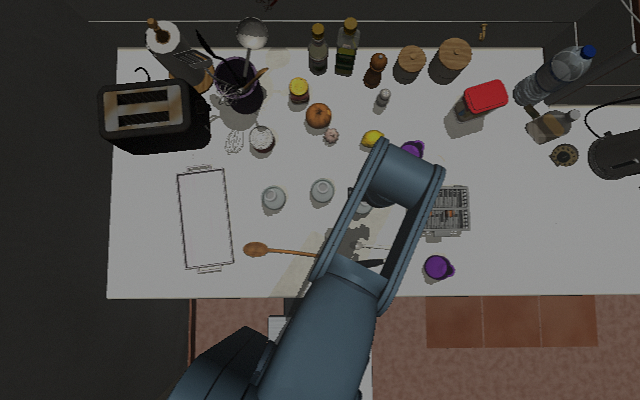

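The lid is closed (slope ≈ 0), with both stoppers visible inside at wrist px (60,135) and (125,135). The tray is still at top px (205,218). Next I'll go above the open cruet C, which gets the far slot.

Call:
arm_command --deltas '[[[-0.3, 4, 0, 0, 0, 0], [-0.3, 4, 0, 0, 0, 0], [-0.3, 4, 0, 0, 0, 0], [-0.3, 4, 0, 0, 0, 0], [-0.3, 4, 0, 0, 0, 0], [-0.3, 4, 0, 0, 0, 0], [-0.2, 3.2, 0, 0, 0, 0], [0, 0, 0, 0, 0, 0], [0, 0, 0, 0, 0, 0], [0, 0, 0, 0, 0, 0]]]'

```text
t: 38.75
eef_pos: [0.5171, 0.1319, 0.2293]
ee_rot: [0.001, 1.0, -0.0, -0.0]
force: [0.3, -0.2, -0.4]
opening: 0.0655
finger_force: 0.0
```

```bash
cat >> h.py <<'E'
from scipy.cluster.hierarchy import fclusterdata
def rims(w,lo=.117,hi=.13):
    q=pts(w).reshape(-1,3);q=q[(q[:,2]>lo)&(q[:,2]<hi)&(q[:,0]>.3)&(q[:,0]<.62)]
    if len(q)>4000:q=q[::len(q)//3000]
    l=fclusterdata(q[:,:2],.01,'distance')
    for i in set(l):
        if (l==i).sum()>20: t=q[l==i];print("rim",(l==i).sum(),((t.min(0)+t.max(0))/2).round(4),np.ptp(t,axis=0).round(3))
def tray(b):
    "dark tray rim in top view -> min-area rectangle"
    g=cv2.cvtColor(b["color"],cv2.COLOR_RGB2GRAY);m=(g<90).astype(np.uint8);m[:155]=0;m[280:]=0;m[:,:135]=0;m[:,258:]=0
    m=cv2.dilate(m,np.ones((3,3)));n,l,st,ce=cv2.connectedComponentsWithStats(m)
    for i in range(1,n):
        if st[i,3]>60:
            v,u=np.nonzero(l==i);r=cv2.minAreaRect(np.stack([u,v],1).astype(np.float32))
            print("tray",r,ray(b,*r[0],.012).round(3),[ray(b,*c,.012)[:2].round(3).tolist() for c in cv2.boxPoints(r)])
E
python3 - <<'E'
from h import *
w=cap("wrist");s=w["st"];print(s["t"],s["eef_pos"].round(4));rims(w)
tray(np.load("top1.npy",allow_pickle=True).item());tray(cap("top"))
E
```

```text
38.75 [0.5171 0.1319 0.2293]
rim 1030 [0.516  0.1413 0.1222] [0.036 0.036 0.01 ]
rim 1163 [ 0.5379 -0.0099  0.1217] [0.037 0.036 0.009]
rim 304 [ 0.5032 -0.1206  0.1213] [0.028 0.013 0.009]
tray ((185.488037109375, 211.2954559326172), (44.88528060913086, 110.13626861572266), 20.754070281982422) [0.476 0.415 0.012] [[0.343, 0.536], [0.665, 0.425], [0.614, 0.291], [0.293, 0.406]]
tray ((217.0, 217.0), (126.0, 82.0), 90.0) [0.458 0.317 0.012] [[0.659, 0.45], [0.657, 0.191], [0.263, 0.187], [0.265, 0.439]]
```

Call:
arm_command --deltas '[[[0.1, 0.5, 1, 0, 0, 0], [0, 0.35, 3, 0, 0, 0], [0, 0, 3, 0, 0, 0], [0, 0, 3, 0, 0, 0], [0, 0, 3, 0, 0, 0], [0, 0, 1.7, 0, 0, 0], [0, 0, 0, 0, 0, 0], [0, 0, 0, 0, 0, 0], [0, 0, 0, 0, 0, 0], [0, 0, 0, 0, 0, 0]]]'

```text
t: 39.85
eef_pos: [0.5168, 0.1421, 0.0837]
ee_rot: [0.001, 1.0, 0.0, 0.001]
force: [-0.2, -0.6, 0.8]
opening: 0.0648
finger_force: 0.0
```

Call:
arm_command --deltas '[[[0, 0, 0, 0, 0, 0], [0, 0, 0, 0, 0, 0], [0, 0, 0, 0, 0, 0], [0, 0, 0, 0, 0, 0], [0, 0, 0, 0, 0, 0], [0, 0, 0, 0, 0, 0], [0, 0, 0, 0, 0, 0], [0, 0, 0, 0, 0, 0], [0, 0, -0.3, 0, 0, 0], [0, 0, -0.7, 0, 0, 0]]]' --gripper 1.5

```text
t: 40.85
eef_pos: [0.5145, 0.1421, 0.0915]
ee_rot: [0.001, 1.0, -0.0, -0.002]
force: [-0.2, 0.6, -5.4]
opening: 0.0338
finger_force: 70.0
```

Call:
arm_command --deltas '[[[0, 0, -2, 0, 0, 0], [0, 0, -2, 0, 0, 0], [0, 0, 0, 0, 0, 0], [0, 0, 0, 0, 0, 0], [0, 0, 0, 0, 0, 0], [0, 0, 0, 0, 0, 0], [0, 0, 0, 0, 0, 0], [0, 0, 0, 0, 0, 0], [0, 0, 0, 0, 0, 0], [0, 0, 0, 0, 0, 0]]]'

```text
t: 41.85
eef_pos: [0.5158, 0.1421, 0.1324]
ee_rot: [0.001, 1.0, -0.0, -0.0]
force: [0.0, -0.1, -5.4]
opening: 0.0335
finger_force: 70.4
```

```bash
cat >> h.py <<'E'
def traydiff(b):
    a=np.load("top0.npy",allow_pickle=True).item()["color"].astype(int)
    d=np.abs(a-b["color"].astype(int)).max(-1)[160:280,165:242]>40
    print("tray diff px",d.sum(), np.argwhere(d).mean(0)+[160,165] if d.any() else "")
E
python3 - <<'E'
from h import *
b=cap("top");traydiff(b);s=state();print(s["t"],s["eef_pos"].round(4),s["force"].round(2),s["opening"],s["finger_force"])
cv2.imwrite("pics/t3.png",cv2.resize(b["color"][150:285,130:330],None,fx=4,fy=4,interpolation=2)[:,:,::-1])
E
```

```text
tray diff px 3952 [222.39549595 219.40738866]
41.9 [0.5158 0.1421 0.1324] [ 0.06  0.48 -4.91] 0.03336040992108413 70.40335611440241
```

View pics/t3.png

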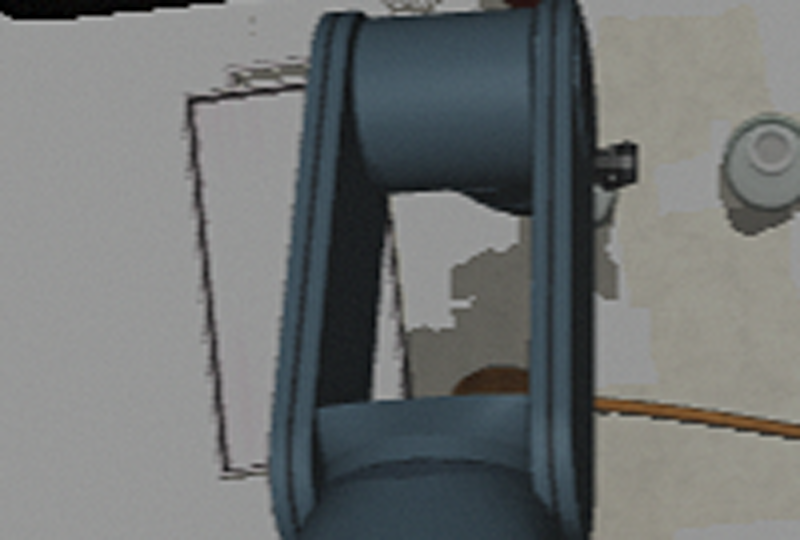

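The tray's left edge runs from crop px (190,100) to (227,475), so the tray has not moved. Carry cruet C to the far slot.

Call:
arm_command --deltas '[[[-0.3, 3, 0, 0, 0, 0], [-0.3, 3, 0, 0, 0, 0], [-0.3, 3, 0, 0, 0, 0], [-0.3, 3, 0, 0, 0, 0], [-0.3, 3, 0, 0, 0, 0], [-0.3, 3, 0, 0, 0, 0], [-0.2, 2.5, 0, 0, 0, 0], [0, 1.3, 0, 0, 0, 0], [0, 0, 0, 0, 0, 0], [0, 0, 1, 0, 0, 0]]]'

```text
t: 42.9
eef_pos: [0.5369, 0.3599, 0.1234]
ee_rot: [0.0, 1.0, 0.0, 0.001]
force: [0.5, 0.2, -4.8]
opening: 0.0341
finger_force: 71.2
```

Call:
arm_command --deltas '[[[0, 0, 1, 0, 0, 0], [0, 0, 1, 0, 0, 0], [0, 0, 0.7, 0, 0, 0], [0, 0, 0.5, 0, 0, 0], [0, 0, 0.2, 0, 0, 0], [0, 0, 0.1, 0, 0, 0], [0, 0, 0.1, 0, 0, 0], [0, 0, 0, 0, 0, 0], [0, 0, 0, 0, 0, 0], [0, 0, 0, 0, 0, 0]]]'

```text
t: 43.9
eef_pos: [0.5362, 0.3602, 0.0867]
ee_rot: [0.001, 1.0, 0.0, 0.0]
force: [-0.6, 0.3, -5.3]
opening: 0.0335
finger_force: 71.1
```

Force −5.3 N means it is still hanging. Ease it down a little, then release and rise.

Call:
arm_command --deltas '[[[0, 0, 0.05, 0, 0, 0], [0, 0, 0.05, 0, 0, 0], [0, 0, 0, 0, 0, 0], [0, 0, 0, 0, 0, 0], [0, 0, 0, 0, 0, 0], [0, 0, 0, 0, 0, 0], [0, 0, 0, 0, 0, 0], [0, 0, 0, 0, 0, 0], [0, 0, 0, 0, 0, 0], [0, 0, 0, 0, 0, 0]]]'

```text
t: 44.9
eef_pos: [0.5363, 0.3603, 0.0865]
ee_rot: [0.001, 1.0, 0.0, 0.0]
force: [-3.4, -1.3, 6.3]
opening: 0.0339
finger_force: 71.8
```

Call:
arm_command --deltas '[[[0, 0, 0.05, 0, 0, 0], [0, 0, 0, 0, 0, 0], [0, 0, 0, 0, 0, 0], [0, 0, 0, 0, 0, 0], [0, 0, 0, 0, 0, 0], [0, 0, 0, 0, 0, 0], [0, 0, 0, 0, 0, 0], [0, 0, 0, 0, 0, 0], [0, 0, 0, 0, 0, 0], [0, 0, 0, 0, 0, 0]]]'

```text
t: 45.9
eef_pos: [0.5364, 0.3603, 0.0865]
ee_rot: [0.001, 1.0, 0.0, 0.001]
force: [-4.2, -1.3, 8.1]
opening: 0.0337
finger_force: 72.1
```

Call:
arm_command --deltas '[[[0, 0, 0, 0, 0, 0], [0, 0, 0, 0, 0, 0], [0, 0, 0, 0, 0, 0], [0, 0, 0, 0, 0, 0], [0, 0, -1, 0, 0, 0], [0, 0, -2.5, 0, 0, 0], [0, 0, -3, 0, 0, 0], [0, 0, -3, 0, 0, 0], [0, 0, -3, 0, 0, 0], [0, 0, -2, 0, 0, 0]]]' --gripper 6.5

```text
t: 46.9
eef_pos: [0.5369, 0.3605, 0.2335]
ee_rot: [0.001, 1.0, 0.001, 0.002]
force: [-0.1, -0.1, -0.2]
opening: 0.0649
finger_force: 0.0
```

Run:
```python
from h import *
w=cap("wrist");s=w["st"];print(s["t"],s["eef_pos"].round(4),s["force"].round(2));rims(w,.117,.135)
P=pts(w);q=P[(P[...,2]>.012)&(P[...,2]<.022)&(P[...,1]>.2)&(P[...,1]<.5)&(P[...,0]>.25)&(P[...,0]<.68)]
for x in(.35,.4,.45,.5): 
  t=q[abs(q[:,0]-x)<.01];y=t[:,1]
  print(x,len(y),y[y<.33].mean().round(3) if (y<.33).any() else None,y[y>.37].mean().round(3) if (y>.37).any() else None)
f=P[(abs(P[...,0]-.42)<.03)&(abs(P[...,1]-.35)<.03)];print("floor",np.median(f[:,2]))
```

```text
46.9 [0.5369 0.3605 0.2335] [-0.12 -0.12 -0.23]
rim 1062 [0.536  0.3598 0.1232] [0.036 0.036 0.012]
0.35 0 None None
0.4 196 0.279 0.426
0.45 163 0.286 0.432
0.5 193 0.292 0.432
floor 0.002688262103360206
```

Call:
arm_command --deltas '[[[0, -4, 0, 0, 0, 0], [0, -4, 0, 0, 0, 0], [0, -4, 0, 0, 0, 0], [0, -4, 0, 0, 0, 0], [0, -4, 0, 0, 0, 0], [0, -4, 0, 0, 0, 0], [0, -4, 0, 0, 0, 0], [0, -4, 0, 0, 0, 0], [-0.1, -4, 0, 0, 0, 0], [-0.1, -1.1, 0, 0, 0, 0]]]'

```text
t: 47.95
eef_pos: [0.5376, -0.0146, 0.2302]
ee_rot: [0.002, 1.0, -0.001, 0.0]
force: [-0.4, 0.2, -0.5]
opening: 0.0652
finger_force: 0.0
```

Run:
```python
from h import *
w=cap("wrist");s=w["st"];print(s["t"],s["eef_pos"].round(4),s["force"].round(2));rims(w)
```

```text
47.95 [ 0.5376 -0.0146  0.2302] [-0.36  0.2  -0.5 ]
rim 1014 [ 0.5379 -0.0109  0.1219] [0.037 0.036 0.01 ]
rim 1295 [ 0.5004 -0.1339  0.1218] [0.037 0.037 0.01 ]
```

Call:
arm_command --deltas '[[[0, 0, 2, 0, 0, 0], [0, 0, 3, 0, 0, 0], [0, 0, 3, 0, 0, 0], [0, 0, 3, 0, 0, 0], [0, 0, 2.5, 0, 0, 0], [0, 0, 1.2, 0, 0, 0], [0, 0, 0, 0, 0, 0], [0, 0, 0, 0, 0, 0], [0, 0, 0, 0, 0, 0], [0, 0, 0, 0, 0, 0]]]'

```text
t: 49.0
eef_pos: [0.5386, -0.011, 0.0843]
ee_rot: [0.001, 1.0, -0.0, 0.001]
force: [-0.4, 0.5, 0.0]
opening: 0.065
finger_force: 0.0
```

Call:
arm_command --deltas '[[[0, 0, 0, 0, 0, 0], [0, 0, 0, 0, 0, 0], [0, 0, 0, 0, 0, 0], [0, 0, 0, 0, 0, 0], [0, 0, 0, 0, 0, 0], [0, 0, 0, 0, 0, 0], [0, 0, 0, 0, 0, 0], [0, 0, 0, 0, 0, 0], [0, 0, 0, 0, 0, 0], [0, 0, 0, 0, 0, 0]]]' --gripper 1.5

```text
t: 50.0
eef_pos: [0.5381, -0.0109, 0.0837]
ee_rot: [0.001, 1.0, -0.0, 0.001]
force: [-1.0, 0.3, 5.7]
opening: 0.0343
finger_force: 68.8
```

Call:
arm_command --deltas '[[[0, 0, -1, 0, 0, 0], [0, 0, -2, 0, 0, 0], [0, 0, -2, 0, 0, 0], [0, 0, 0, 0, 0, 0], [0, 0, 0, 0, 0, 0], [0, 0, 0, 0, 0, 0], [0, 0, 0, 0, 0, 0], [0, 0, 0, 0, 0, 0], [0, 0, 0, 0, 0, 0], [0, 0, 0, 0, 0, 0]]]'

```text
t: 51.0
eef_pos: [0.5375, -0.0109, 0.1327]
ee_rot: [0.001, 1.0, 0.0, -0.0]
force: [-0.2, 0.2, -3.1]
opening: 0.0336
finger_force: 70.2
```

Call:
arm_command --deltas '[[[0.97, 3.7, 0, 0, 0, 0], [0.97, 4.1, 0, 0, 0, 0], [0.97, 4.1, 0, 0, 0, 0], [0.97, 4.1, 0, 0, 0, 0], [0.97, 4.1, 0, 0, 0, 0], [0.97, 4.1, 0, 0, 0, 0], [0.97, 4.1, 0, 0, 0, 0], [0.97, 4.1, 0, 0, 0, 0], [0.97, 4.1, 0, 0, 0, 0], [0, 0.3, 0, 0, 0, 0]]]'

```text
t: 52.0
eef_pos: [0.449, 0.3619, 0.133]
ee_rot: [-0.002, 1.0, 0.001, -0.0]
force: [0.9, -0.0, -4.5]
opening: 0.0335
finger_force: 71.5
```

```bash
cat >> h.py <<'E'
def rails(w):
    P=pts(w);q=P[(P[...,2]>.01)&(P[...,2]<.022)&(P[...,1]>.2)&(P[...,1]<.5)&(P[...,0]>.25)&(P[...,0]<.68)]
    for x in(.33,.36,.4,.45,.5,.55):
        y=q[abs(q[:,0]-x)<.01][:,1]
        print(x,len(y),y[y<.34].mean().round(3) if (y<.34).any() else None,y[y>.37].mean().round(3) if (y>.37).any() else None)
    m=q[abs(q[:,1]-.36)<.04];print("ends x",m[:,0].min() if len(m) else None,m[:,0].max() if len(m) else None)
E
python3 - <<'E'
from h import *
w=cap("wrist");s=w["st"];print(s["t"],s["eef_pos"].round(4),s["force"].round(2),s["opening"]);rims(w,.117,.135);rails(w)
E
```

```text
52.0 [0.449  0.3619 0.133 ] [ 0.9  -0.02 -4.53] 0.03352987741349231
rim 140 [0.5192 0.3607 0.1211] [0.005 0.018 0.008]
rim 2325 [0.4439 0.3621 0.126 ] [0.037 0.047 0.018]
0.33 545 0.251 0.417
0.36 754 0.246 0.42
0.4 324 0.28 0.426
0.45 279 0.286 0.432
0.5 239 0.292 0.438
0.55 2 None 0.443
ends x 0.3109754446262791 0.6164122633287448
```

Call:
arm_command --deltas '[[[0, 0, 1, 0, 0, 0], [0, 0, 1, 0, 0, 0], [0, 0, 1, 0, 0, 0], [0, 0, 0.7, 0, 0, 0], [0, 0, 0.5, 0, 0, 0], [0, 0, 0.2, 0, 0, 0], [0, 0, 0.1, 0, 0, 0], [0, 0, 0.1, 0, 0, 0], [0, 0, 0.05, 0, 0, 0], [0, 0, 0, 0, 0, 0]]]'

```text
t: 53.05
eef_pos: [0.4511, 0.3574, 0.0869]
ee_rot: [0.001, 1.0, 0.0, 0.0]
force: [0.6, 0.3, -3.9]
opening: 0.0342
finger_force: 71.5
```

Call:
arm_command --deltas '[[[0, 0, 0, 0, 0, 0], [0, 0, 0, 0, 0, 0], [0, 0, 0, 0, 0, 0], [0, 0, 0, 0, 0, 0], [0, 0, 0, 0, 0, 0], [0, 0, 0, 0, 0, 0], [0, 0, 0, 0, 0, 0], [0, 0, 0, 0, 0, 0], [0, 0, 0, 0, 0, 0], [0, 0, 0, 0, 0, 0]]]'

```text
t: 54.05
eef_pos: [0.4511, 0.3574, 0.0868]
ee_rot: [0.001, 1.0, 0.0, 0.0]
force: [-0.7, 1.9, 3.3]
opening: 0.034
finger_force: 71.8
```

Call:
arm_command --deltas '[[[0, 0, 0, 0, 0, 0], [0, 0, 0, 0, 0, 0], [0, 0, 0, 0, 0, 0], [0, 0, 0, 0, 0, 0], [0, 0, -1, 0, 0, 0], [0, 0, -2.5, 0, 0, 0], [0, 0, -3, 0, 0, 0], [0, 0, -3, 0, 0, 0], [0, 0, -3, 0, 0, 0], [0, 0, -2, 0, 0, 0]]]' --gripper 6.5

```text
t: 55.05
eef_pos: [0.4515, 0.3575, 0.2348]
ee_rot: [0.001, 1.0, 0.001, 0.002]
force: [0.3, -0.4, 0.3]
opening: 0.0651
finger_force: 0.0
```

Call:
arm_command --deltas '[[[-0.45, -4.5, 0, 0, 0, 0], [-0.45, -4.5, 0, 0, 0, 0], [-0.45, -4.5, 0, 0, 0, 0], [-0.45, -4.5, 0, 0, 0, 0], [-0.45, -4.5, 0, 0, 0, 0], [-0.45, -4.5, 0, 0, 0, 0], [-0.45, -4.5, 0, 0, 0, 0], [-0.45, -4.5, 0, 0, 0, 0], [-0.45, -4.5, 0, 0, 0, 0], [-0.45, -4.5, 0, 0, 0, 0]]]'

```text
t: 56.05
eef_pos: [0.4951, -0.0948, 0.2325]
ee_rot: [0.001, 1.0, -0.0, 0.001]
force: [0.9, 0.9, -0.4]
opening: 0.0649
finger_force: 0.0
```

Call:
arm_command --deltas '[[[-0.4, -4.1, 0, 0, 0, 0], [0, 0, 2, 0, 0, 0], [0, 0, 3, 0, 0, 0], [0, 0, 3, 0, 0, 0], [0, 0, 3, 0, 0, 0], [0, 0, 2.5, 0, 0, 0], [0, 0, 1.2, 0, 0, 0], [0, 0, 0, 0, 0, 0], [0, 0, 0, 0, 0, 0], [0, 0, 0, 0, 0, 0]]]'

```text
t: 57.05
eef_pos: [0.5003, -0.1344, 0.086]
ee_rot: [0.001, 1.0, -0.001, 0.001]
force: [-0.1, 0.3, 0.9]
opening: 0.0649
finger_force: 0.0
```

Call:
arm_command --deltas '[[[0, 0, 0, 0, 0, 0], [0, 0, 0, 0, 0, 0], [0, 0, 0, 0, 0, 0], [0, 0, 0, 0, 0, 0], [0, 0, 0, 0, 0, 0], [0, 0, 0, 0, 0, 0], [0, 0, 0, 0, 0, 0], [0, 0, 0, 0, 0, 0], [0, 0, 0, 0, 0, 0], [0, 0, 0, 0, 0, 0]]]' --gripper 1.5

```text
t: 58.05
eef_pos: [0.4999, -0.1346, 0.0855]
ee_rot: [0.001, 1.0, -0.001, 0.001]
force: [-0.3, -1.2, 6.1]
opening: 0.0335
finger_force: 68.6
```

Call:
arm_command --deltas '[[[0, 0, -1, 0, 0, 0], [0, 0, -2, 0, 0, 0], [0, 0, -2, 0, 0, 0], [0, 0, 0, 0, 0, 0], [0, 0, 0, 0, 0, 0], [0, 0, 0, 0, 0, 0], [0, 0, 0, 0, 0, 0], [0, 0, 0, 0, 0, 0], [0, 0, 0, 0, 0, 0], [0, 0, 0, 0, 0, 0]]]'

```text
t: 59.05
eef_pos: [0.4991, -0.1338, 0.1342]
ee_rot: [0.001, 1.0, 0.0, -0.0]
force: [-0.1, -0.3, -4.7]
opening: 0.0335
finger_force: 69.8
```

Call:
arm_command --deltas '[[[1.2, 4, 0, 0, 0, 0], [1.2, 4, 0, 0, 0, 0], [1.2, 4, 0, 0, 0, 0], [1.2, 4, 0, 0, 0, 0], [1.2, 4, 0, 0, 0, 0], [1.2, 4, 0, 0, 0, 0], [1.2, 4, 0, 0, 0, 0], [1.2, 4, 0, 0, 0, 0], [1.2, 4, 0, 0, 0, 0], [1.2, 4, 0, 0, 0, 0]]]'

```text
t: 60.05
eef_pos: [0.3791, 0.268, 0.1347]
ee_rot: [0.001, 1.0, 0.0, 0.0]
force: [0.9, 0.6, -4.6]
opening: 0.0338
finger_force: 70.6
```

Call:
arm_command --deltas '[[[0.8, 3, 0, 0, 0, 0], [0.7, 3, 0, 0, 0, 0], [0, 2.3, 0, 0, 0, 0], [0, 0, 0, 0, 0, 0], [0, 0, 0, 0, 0, 0], [0, 0, 0, 0, 0, 0], [0, 0, 0, 0, 0, 0], [0, 0, 0, 0, 0, 0], [0, 0, 0, 0, 0, 0], [0, 0, 0, 0, 0, 0]]]'

```text
t: 61.05
eef_pos: [0.365, 0.349, 0.1345]
ee_rot: [0.001, 1.0, 0.0, 0.0]
force: [-0.7, 1.4, -4.1]
opening: 0.0338
finger_force: 71.1
```

Run:
```python
from h import *
w=cap("wrist");s=w["st"];print(s["t"],s["eef_pos"].round(4),s["force"].round(2),s["opening"]);rails(w);rims(w,.117,.14)
```

```text
61.05 [0.365  0.349  0.1345] [-0.67  1.35 -4.06] 0.03380190959198691
0.33 397 0.25 0.417
0.36 557 0.247 0.42
0.4 245 0.28 0.425
0.45 103 None 0.432
0.5 4 None 0.385
0.55 0 None None
ends x 0.28678452305881397 0.5322742051869745
rim 246 [0.4349 0.3561 0.1217] [0.007 0.023 0.009]
rim 118 [0.3774 0.3508 0.1372] [0.002 0.013 0.006]
rim 2656 [0.36   0.3499 0.1285] [0.037 0.047 0.023]
```

Call:
arm_command --deltas '[[[0, 0, 1, 0, 0, 0], [0, 0, 1, 0, 0, 0], [0, 0, 1, 0, 0, 0], [0, 0, 0.7, 0, 0, 0], [0, 0, 0.5, 0, 0, 0], [0, 0, 0.2, 0, 0, 0], [0, 0, 0.1, 0, 0, 0], [0, 0, 0.1, 0, 0, 0], [0, 0, 0.05, 0, 0, 0], [0, 0, 0, 0, 0, 0]]]'

```text
t: 62.1
eef_pos: [0.3652, 0.3495, 0.0886]
ee_rot: [0.001, 1.0, 0.0, 0.001]
force: [0.3, -1.2, 0.4]
opening: 0.0334
finger_force: 71.2
```

Call:
arm_command --deltas '[[[0, 0, 0, 0, 0, 0], [0, 0, 0, 0, 0, 0], [0, 0, 0, 0, 0, 0], [0, 0, 0, 0, 0, 0], [0, 0, 0, 0, 0, 0], [0, 0, 0, 0, 0, 0], [0, 0, 0, 0, 0, 0], [0, 0, 0, 0, 0, 0], [0, 0, 0, 0, 0, 0], [0, 0, 0, 0, 0, 0]]]'

```text
t: 63.1
eef_pos: [0.3653, 0.3494, 0.0885]
ee_rot: [0.001, 1.0, 0.0, 0.001]
force: [-0.9, -2.1, 5.4]
opening: 0.0335
finger_force: 71.4
```

Release, rise, and move aside for a final check.

Call:
arm_command --deltas '[[[0, 0, 0, 0, 0, 0], [0, 0, 0, 0, 0, 0], [0, 0, 0, 0, 0, 0], [0, 0, 0, 0, 0, 0], [0, 0, -1, 0, 0, 0], [0, 0, -2.5, 0, 0, 0], [0, 0, -3, 0, 0, 0], [0, 0, -3, 0, 0, 0], [0, 0, -3, 0, 0, 0], [0, 0, -3, 0, 0, 0]]]' --gripper 6.5

```text
t: 64.1
eef_pos: [0.3646, 0.3493, 0.245]
ee_rot: [0.001, 1.0, 0.0, 0.0]
force: [0.9, 1.0, -0.6]
opening: 0.065
finger_force: 0.0
```

Call:
arm_command --deltas '[[[0, -4, 0, 0, 0, 0], [0, -4, 0, 0, 0, 0], [0, -4, 0, 0, 0, 0], [0, -4, 0, 0, 0, 0], [0, -4, 0, 0, 0, 0], [0, -4, 0, 0, 0, 0], [0, -4, 0, 0, 0, 0], [0, 0, 0, 0, 0, 0], [0, 0, 0, 0, 0, 0], [0, 0, 0, 0, 0, 0]]]'

```text
t: 65.1
eef_pos: [0.3644, 0.0701, 0.2433]
ee_rot: [0.0, 1.0, 0.0, 0.0]
force: [0.1, -0.8, -0.1]
opening: 0.0652
finger_force: 0.0
```

Run:
```python
from h import *
b=cap("top");a=cap("scene");s=state();print(s["t"],s["eef_pos"].round(4),s["force"].round(2))
rims(b);P=pts(b)
q=P[150:250,395:490].reshape(-1,3);q=q[(q[:,0]>.37)&(q[:,0]<.575)&(q[:,1]>-.45)&(q[:,1]<-.29)&(q[:,2]>.05)&(q[:,2]<.1)]
print(len(q),np.polyfit(q[:,0],q[:,2],1).round(3))
cv2.imwrite("pics/end.png",np.hstack([cv2.resize(b["color"][150:290,130:330],(400,280)),cv2.resize(a["color"][150:290,170:370],(400,280))])[:,:,::-1])
```

```text
65.2 [0.3643 0.0705 0.2431] [ 0.07 -0.08  0.28]
rim 311 [0.4603 0.6577 0.1235] [0.318 0.008 0.013]
rim 86 [0.5359 0.3568 0.1237] [0.034 0.035 0.012]
rim 86 [0.3658 0.3463 0.1245] [0.034 0.035 0.01 ]
rim 84 [0.4501 0.3541 0.1236] [0.034 0.035 0.012]
rim 38 [ 0.3082 -0.3654  0.1229] [0.015 0.034 0.01 ]
rim 65 [ 0.6013 -0.9089  0.1233] [0.037 0.046 0.012]
1173 [-0.002  0.063]
```

View pics/end.png

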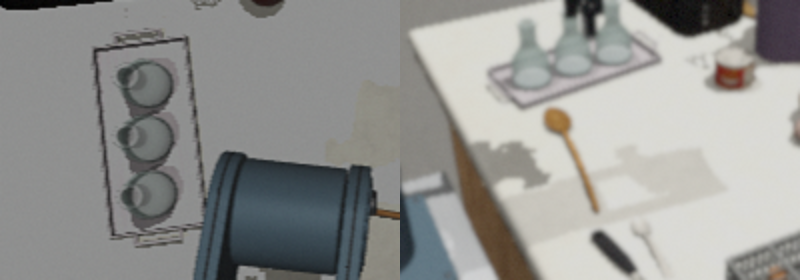

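All three cruets stand upright in the tray, at left-panel px (150,83), (150,138) and (150,193). The tray has not moved, and the lid is closed.

```bash
python3 -c "
from plant import job_done
print(job_done())"
```

```text
the job is handed in; nothing more can be done
None
```

The job is handed in after about 65 s: both corks are in the basket with the lid closed (the third cruet was already open), and all three cruets stand upright in the tray; while its cork was being rocked, cruet B was lifted a few millimetres off the worktop at one point, and cruet A possibly slightly, both under the 15 mm limit.

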